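# Load the tumbler and test its breaker

## Task

Get the tumbler loaded and its supply checked: pour all six wheel nuts out of the steel cup into the tumbler's open bowl and stand the empty cup upright on the rubber mat again. With the nuts in the bowl, test the earth-leakage breaker: press its test button so that the lever drops, then push the lever fully up again to switch the supply back on. Leave the spray can, carton and wrench where they are.

Things in the scene. Friction and masses are not known exactly. Their poses are not given: they have to be found in the camera images.
- cup: Open steel cup without handle, 80 mm tall, outside diameter 62 mm at the base and 70 mm at the rim (66 mm at half height), wall 2.5 mm, floor 5 mm thick, 0.10 to 0.21 kg empty. It starts upright on the rubber mat holding all six nuts, up to 66 mm above its underside. Origin: centre of its underside; z along its axis towards the mouth.
- cup_rim (a point): Centre of the cup's mouth, 80 mm above its underside.
- mat: Thin black rubber mat fixed on the counter, 170 x 170 mm, 3 mm thick. It is either left or right of the tumbler, with the breaker box on the other side. Origin: centre of its underside, on the counter.
- tumbler: Vibratory tumbler fixed to the counter: grey round base 200 mm across, springs, and an open grey bowl. Bowl rim 175 mm above the counter, 234 mm across outside, 224 inside; bowl floor 164 mm across, 87 mm above the counter. A cone, 68 mm wide at its foot, stands in the middle of the bowl, up to 152 mm above the counter. Origin: on the counter under the centre; z up.
- bowl_rim (a point): Centre of the tumbler bowl's mouth, level with the rim, 175 mm above the counter.
- breaker: Grey steel box fixed to the counter, 180 mm deep (x), 150 mm wide (y), its cover sloping from 35 mm high at the front (-x, robot's side) to 122 mm at the back; slope 0.45 rad. A black breaker 115 mm wide, 150 mm long stands 14 mm out of the cover. Origin: centre of the underside; z up. In this frame up the slope is (0.90, 0, 0.435), out of the cover (-0.435, 0, 0.90).
- test_button (a joint): The breaker's test button, travel in m: 0 released, 0.007 fully in. It moves square to the cover, springs back, and takes about 3 to 4 N. Pressed right in, it trips the lever, which then drops by itself.
- button_top (a point): Centre of the outer face of the test button, a grey round button 22 mm across that stands 11 mm out of the breaker's face, 38 mm to the -y side of the lever's line and 62 mm down the slope from the lever's pivot.
- lever (a joint): The breaker's lever, angle in rad: 0 up (on: leaning 0.4 rad up the slope from square to the cover), 0.8 dropped (leaning 0.4 rad down the slope). It snaps over at 0.4 to either end stop and stays there; less than 1.5 N at its tip moves it. It starts up.
- lever_tip (a point): Outer end of the breaker's lever. The lever's grip is 24 mm wide (along the box's y), 14 mm thick and 20 mm long; the tip is 54 mm from the pivot and so about 38 mm out of the breaker's face.
- lever_pivot (a point): Axis of the lever, parallel to the box's y, 12 mm under the breaker's face.
- spray_can: Spray can with a blue label, 66 mm across, 190 mm tall, standing loose on the far part of the counter. Not part of the job. Origin: centre of its underside.
- carton: Small brown cardboard carton 110 x 85 x 60 mm standing loose on the far part of the counter. Not part of the job. Origin: centre of its underside.
- wrench: Steel wrench, 190 mm long, lying loose on the counter beyond the tumbler. Not part of the job. Origin: underside of its middle, x along it.
- nut1: One of six alike dark steel wheel nuts: hexagonal, 22 mm across corners, 30 mm long with a rounded closed end, 45 g. Starts in the cup. Origin: centre of its open end; z along it towards the closed end.
- nut2: One of six alike dark steel wheel nuts: hexagonal, 22 mm across corners, 30 mm long with a rounded closed end, 45 g. Starts in the cup. Origin: centre of its open end; z along it towards the closed end.
- nut3: One of six alike dark steel wheel nuts: hexagonal, 22 mm across corners, 30 mm long with a rounded closed end, 45 g. Starts in the cup. Origin: centre of its open end; z along it towards the closed end.
- nut4: One of six alike dark steel wheel nuts: hexagonal, 22 mm across corners, 30 mm long with a rounded closed end, 45 g. Starts in the cup. Origin: centre of its open end; z along it towards the closed end.
- nut5: One of six alike dark steel wheel nuts: hexagonal, 22 mm across corners, 30 mm long with a rounded closed end, 45 g. Starts in the cup. Origin: centre of its open end; z along it towards the closed end.
- nut6: One of six alike dark steel wheel nuts: hexagonal, 22 mm across corners, 30 mm long with a rounded closed end, 45 g. Starts in the cup. Origin: centre of its open end; z along it towards the closed end.
There are look-alikes about, which are no part of the job. Several things look just like the cup: the one meant starts nearest to the robot's base.

How it is judged:
On the way, in this order (a step that is already met when the one before it is completed fails the run):
1. all six nuts lie in the tumbler's bowl, the breaker's lever still up (horizontal distance between each of nut1, nut2, nut3, nut4, nut5, nut6 and tumbler below 0.112 m and z of nut1 in the frame of tumbler between 0.07 and 0.175 m and z of nut2 in the frame of tumbler between 0.07 and 0.175 m and z of nut3 in the frame of tumbler between 0.07 and 0.175 m and z of nut4 in the frame of tumbler between 0.07 and 0.175 m and z of nut5 in the frame of tumbler between 0.07 and 0.175 m and z of nut6 in the frame of tumbler between 0.07 and 0.175 m and value of joint lever below 0.08 rad), for 0.2 s.
2. the test button is pressed and the lever has dropped (value of joint test_button above 0.0015 m and value of joint lever above 0.5 rad), for 0.02 s.
3. the lever is fully up again and the button released (value of joint lever below 0.08 rad and value of joint test_button below 0.002 m), for 0.2 s.
At the end, for the whole second after the job is handed in: All six nuts lie at rest inside the tumbler's bowl; the cup stands upright (within 0.1 rad) and at rest on the rubber mat, the centre of its base within 75 mm of the mat's centre both ways; the breaker's lever is fully up (within 0.08 rad of its stop) and the test button is released (all of step 3 and horizontal distance between each of nut1, nut2, nut3, nut4, nut5, nut6 and tumbler below 0.112 m and z of nut1 in the frame of tumbler between 0.07 and 0.175 m and z of nut2 in the frame of tumbler between 0.07 and 0.175 m and z of nut3 in the frame of tumbler between 0.07 and 0.175 m and z of nut4 in the frame of tumbler between 0.07 and 0.175 m and z of nut5 in the frame of tumbler between 0.07 and 0.175 m and z of nut6 in the frame of tumbler between 0.07 and 0.175 m and linear speed of each of nut1, nut2, nut3, nut4, nut5, nut6, cup below 0.03 m/s and angle between cup's own z axis and vertical below 0.1 rad and height (world z) of cup below 0.01 m and x of cup in the frame of mat between -0.075 and 0.075 m and y of cup in the frame of mat between -0.075 and 0.075 m); the robot touches nothing.
It fails at once if the spray can is shifted by more than 30 mm or knocked over (distance of spray_can from where it was at the start of the episode above 0.03 m or angle between spray_can's own z axis and vertical above 0.3 rad).
It fails at once if the carton is shifted by more than 30 mm or knocked over (distance of carton from where it was at the start of the episode above 0.03 m or angle between carton's own z axis and vertical above 0.3 rad).
It fails at once if the wrench is shifted by more than 30 mm or knocked over (distance of wrench from where it was at the start of the episode above 0.03 m or angle between wrench's own z axis and vertical above 0.3 rad).
It also fails if it takes over 64 s, if anything falls off the work surface, if the arm or the gripper's body presses on something with over 40 N, if the wrist force passes 120 N, or if a joint passes its speed limit or range.

## Robot

A 7-joint arm with a two-finger parallel gripper is mounted at the origin on the work surface. World frame = base frame: x ahead of the robot, y to its left, z up, the work surface at z = 0. Lengths are in m, angles in rad, forces in N, time in s.
With the tool pointing down it reaches from about 0.425 to 0.875 m from the base axis. Payload 8.4 kg.
Tool frame: the origin (TCP) lies midway between the tips of the shut fingers; the grasp point (between the pads) lies 19 mm behind it; z points along the fingers, y is the line along which they close (so a half turn about z gives the same grasp; the last joint's range is limited). The gripper opens to 85 mm and grips with 20 to 120 N. Pads are 22 mm wide; open, the fingers measure 114 mm over their backs; the gripper's body (76 mm by 85 mm) begins 54 mm behind the grasp point. The pads swing forward as they close: fully open they stand 13 mm farther back than shut.
Start: joints at [1.133, 0.333, 0.04, 1.465, -0.013, 1.343, -0.059], TCP at [0.216, -0.613, 0.231] pointing down, gripper open.
Joint ranges: [-2.58, 2.58], [-0.38, 2.09], [-1.3, 1.39], [0.25, 2.4], [-1.5, 4.64], [0.08, 2.09], [-2.65, 2.65]. Speed limits (rad/s): [2.22, 2.22, 2.79, 2.79, 3.14, 3.14, 3.14].

## Interface

Orientations are given as a rotation vector (axis times angle).
In Python, from workcell import arm, imaging gives the robot as it stands.
- The arm moves only by the shell command python3 -m inch 'ROWS' [FORCE]. ROWS is a JSON object of lists of equal length, an entry for each row: "rotation": the turn, a rotation vector about the tool's x, y, z normalised to -1 to 1, where 1 is 0.12 rad, a list of three; "translation": the shift along the tool's x, y, z normalised to -1 to 1, where 1 is 25 mm, a list of three; "hand": the closure, from 0 (fully open) to 1 (shut). A call has 1 to 5 rows; each row shifts and turns the commanded pose from where the row before left it, along the tool's axes as they then stand; what a row does not reach is not made up. A row lasts 1/10 s, in which the tool goes at most 50 mm and 8.59 degrees, less where a joint would pass 70% of its speed; a pose out of reach is approached as far as the arm can. A call with a number of a shift or a turn outside -1 to 1 is refused whole. A call with a gripper value outside its range is refused whole. The fingers move at their own pace and stop on an object; FORCE is the grip in N (left out, the last holds). Time passes only in rows, so rows that do not move let the fingers close. It gives the time, the measured TCP pose, the force, the opening and the grip force at its end, in the units of the state.
- arm.state(): the state, without advancing time (a new reading comes with each control period).
- imaging.camera(name): name is "scene" or "top" or "wrist"; returns a dict with "color" (420x560x3 uint8, red, green, blue), "z_map" (420x560 float32, m along the optical axis (not along the pixel's ray), 0 where there is no reading), "mtx" (3x3 intrinsics, pixels), "distortion" ([k1, k2, p1, p2, k3] as OpenCV has them; the pictures are not rectified), "eye" and "orientation" of the camera in the world. Camera axes: x right, y up, looking along -z (the intrinsics and any distortion apply to the point x, -y, -z); pixel columns grow to the right and rows downward; lengths in m; the calibration is good to about 2 mm. A picture is of the moment at which its call begins.
- arm.job_done(): hands the job in; it is judged then, once.
The state is a dict: "t": time; "joint_positions": joint angles; "qvel": joint speeds; "joint_torque": joint torques, N m; "eef_pos": TCP position; "tcp_rot": TCP orientation; "wrist_force": force on the tool from outside, world axes, zero at the start; "moment": the same for the moment, N m; "grip_width": finger opening in m; "gripper_force": force on a finger pad.
Only numpy, scipy, OpenCV 4.12 (cv2) and the standard library are available. Lean on these libraries where they do the work, as an engineer would, in place of code of your own. Each camera call takes 0.05 s, during which the arm holds its last target. There are 200 camera calls.

## Working session

There is one attempt and no reset: what is moved stays moved. The work goes in short steps, Python scripts to look and compute and a shell command to move; the robot and the scene stay as the last step left them, time stands still between calls to the robot, and variables do not carry over. Pictures are saved under pics/ and viewed, at most 10 in all, crops included, and the job is handed in when it is done.

```bash
ls; mkdir -p pics; cat > h.py <<'E'
import numpy as np, cv2
from scipy.spatial.transform import Rotation as R
from workcell import arm, imaging
def cam(n):
    c=imaging.camera(n); o=np.array(c["orientation"],float)
    c["Rm"]=R.from_rotvec(o).as_matrix() if o.shape==(3,) else (o if o.shape==(3,3) else None)
    return c
def rays(c,px):
    p=cv2.undistortPoints(np.array(px,float).reshape(-1,1,2),np.array(c["mtx"]),np.array(c["distortion"])).reshape(-1,2)
    return np.c_[p[:,0],-p[:,1],-np.ones(len(p))]
def cloud(c):
    v,u=np.mgrid[:420,:560]; d=rays(c,np.c_[u.ravel(),v.ravel()])
    return ((d*c["z_map"].reshape(-1,1))@c["Rm"].T+c["eye"]).reshape(420,560,3)
def plane(c,px,z):
    d=rays(c,px)@c["Rm"].T; e=np.array(c["eye"]); return e+d*((z-e[2])/d[:,2])[:,None]
def save(n,im,s=1):
    cv2.imwrite(f"pics/{n}.png",cv2.resize(im[:,:,::-1],None,fx=s,fy=s))
E
python3 - <<'E'
from h import *
import pickle
a=cam("scene");b=cam("top")
print(a["orientation"],a["eye"],b["eye"],b["orientation"]);print(arm.state())
pickle.dump((a,b),open("c0.pkl","wb"))
save("s0",a["color"]);save("t0",b["color"])
E
```

```text
pics
[0.34722367 1.03173908 2.33127307] [1.04929002 0.70923123 0.88892449] [0.34649768 0.04393466 1.28728499] [ 0.15648714 -0.1389699  -1.56978286]
{'t': 0.1, 'joint_positions': array([ 1.13279712,  0.33385412,  0.03989015,  1.46615272, -0.01343011,
        1.34326725, -0.05853768]), 'qvel': array([-8.56628433e-04, -9.57730941e-04, -4.26408870e-04, -2.70797816e-03,
       -4.22791692e-05, -4.14564058e-04, -1.04736349e-03]), 'joint_torque': array([ 4.23770471e-03, -6.60018611e+01,  1.37074314e+00, -4.06472325e+01,
        1.73270720e-02,  8.92618031e-03, -7.56373652e-05]), 'eef_pos': array([ 0.21588   , -0.61269277,  0.23051618]), 'tcp_rot': array([-3.09528297e+00, -5.29293024e-01,  4.84789762e-04]), 'wrist_force': array([ 1.2044255 ,  0.77172576, -0.47000279]), 'moment': array([-0.04650284, -0.01495447, -0.01677477]), 'gripper_force': 0.0, 'grip_width': 0.08530943622216916}
```

View pics/s0.png

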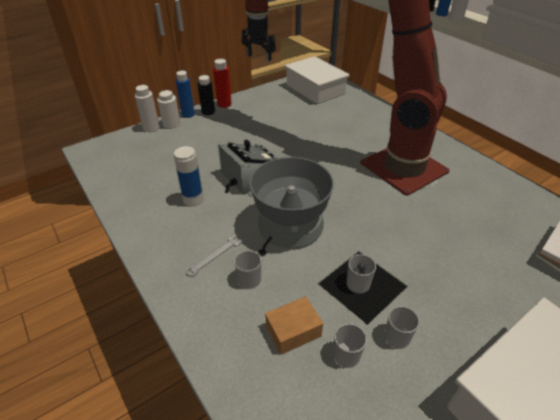

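View pics/t0.png

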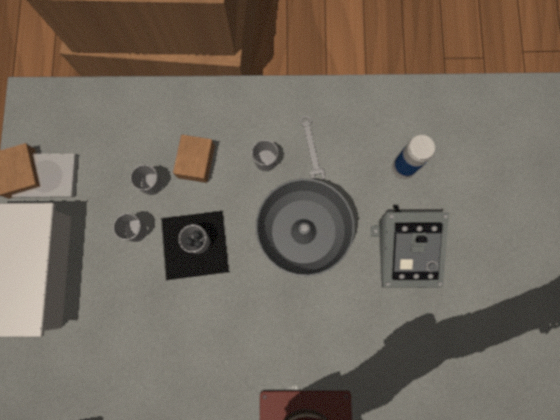

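The top view shows four cups: (193,239) on the mat holding nuts, (265,155), (146,180) and (129,228). The robot base is at about (306,415). The cup on the mat is nearest to it and is the only one holding nuts, so I choose that one. Bowl (305,227), breaker (415,250), button (432,267), lever (421,240).

```bash
python3 - <<'E'
from h import *
import pickle
a,b=pickle.load(open("c0.pkl","rb"))
P=cloud(b);Q=cloud(a)
print("table z",np.median(P[300:340,150:250,2]), np.median(Q[130:140,150:170,2]))
def circ(C,win,z0,z1):
    (u0,u1,v0,v1)=win; S=C[v0:v1,u0:u1].reshape(-1,3); S=S[(S[:,2]>z0)&(S[:,2]<z1)]
    (x,y),r=cv2.minEnclosingCircle(S[:,:2].astype(np.float32)); print(win,len(S),x,y,r,S[:,2].max())
for w in [(170,215,215,262),(245,285,138,175),(128,165,162,200),(108,148,208,245)]: circ(P,w,.07,.10)
circ(P,(250,360,170,280),.165,.185)
circ(Q,(345,378,250,300),.076,.10);circ(Q,(245,340,155,235),.165,.19)
# mat by dark colour at z 3mm
m=(b["color"].max(2)<45).astype(np.uint8); m[:, :155]=0;m[:,235:]=0;m[:205]=0;m[285:]=0
c=max(cv2.findContours(m,0,2)[0],key=cv2.contourArea); r=cv2.minAreaRect(c)
print("mat",plane(b,cv2.boxPoints(r),.003).round(3).tolist(), plane(b,[r[0]],.003))
# breaker
v,u=np.mgrid[:420,:560]; s=(u>370)&(u<455)&(v>200)&(v<295)&(P[...,2]>.02)
S=P[s]; print(cv2.minAreaRect(S[:,:2].astype(np.float32)), S[:,2].max())
print("bowl floor/cone",P[227,305],P[227,275])
im=cv2.resize(b["color"][195:300,365:465],None,fx=5,fy=5,interpolation=2)
im2=cv2.resize(b["color"][205:285,155:235],None,fx=3,fy=3,interpolation=2); im2=cv2.copyMakeBorder(im2,0,525-240,0,0,0)
save("crop",np.hstack([im,im2]))
E
```

```text
table z 0.0018205897379537372 0.001743019291713499
(170, 215, 215, 262) 174 0.49477270245552063 0.28564175963401794 0.03486048802733421 0.08967522367744363
(245, 285, 138, 175) 137 0.722561776638031 0.10285079479217529 0.035764869302511215 0.08642453648647308
(128, 165, 162, 200) 155 0.6572737693786621 0.4190923571586609 0.03632071614265442 0.08803475133630156
(108, 148, 208, 245) 155 0.5272044539451599 0.45511654019355774 0.03523764759302139 0.08895420729089398
(250, 360, 170, 280) 968 0.5108885765075684 0.003937358036637306 0.11669555306434631 0.1817739692095517
(345, 378, 250, 300) 158 0.4961340129375458 0.28342771530151367 0.03608017414808273 0.08824173121725698
(245, 340, 155, 235) 725 0.5123337507247925 0.0005229093367233872 0.11829706281423569 0.17833774040195993
mat [[0.559, 0.392, 0.003], [0.579, 0.223, 0.003], [0.416, 0.2, 0.003], [0.397, 0.365, 0.003]] [[0.48672659 0.2950806  0.003     ]]
((0.4718620181083679, -0.1543523073196411), (0.22236837446689606, 0.4131440222263336), 4.011911392211914) 1.2872849890771174
bowl floor/cone [0.51202875 0.00098531 0.15232425] [0.52247045 0.07470345 0.08315884]
```

View pics/crop.png

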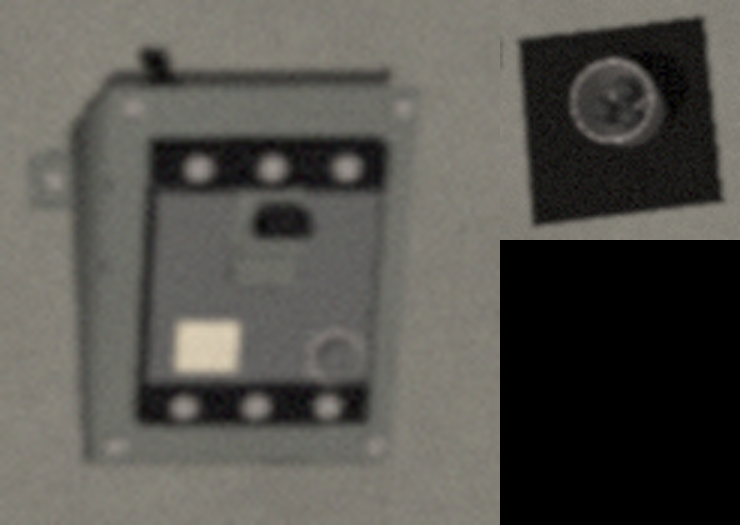

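```bash
cat > log.py <<'E'
from h import *
import pickle,os
s=arm.state(); L=pickle.load(open("log.pkl","rb")) if os.path.exists("log.pkl") else []
L.append((s["joint_positions"],s["eef_pos"],s["tcp_rot"])); pickle.dump(L,open("log.pkl","wb"))
print(round(s["t"],2),s["joint_positions"].round(3),s["eef_pos"].round(4),"tool z",R.from_rotvec(s["tcp_rot"]).as_matrix()[:,2].round(3),"y",R.from_rotvec(s["tcp_rot"]).as_matrix()[:,1].round(3))
E
python3 log.py
python3 -m inch '{"translation":[[0.7,-0.7,-1],[0.7,-0.7,-1]],"rotation":[[0,0,1],[0,0,1]],"hand":[0,0]}'; python3 log.py
python3 -m inch '{"translation":[[0.7,-0.7,-1],[0.7,-0.7,-1]],"rotation":[[1,0,0],[1,0,0]],"hand":[0,0]}'; python3 log.py
python3 -m inch '{"translation":[[0.7,-0.7,-1],[0.7,-0.7,-1]],"rotation":[[0,1,0],[0,1,0]],"hand":[0,0]}'; python3 log.py
python3 - <<'E'
from h import *
import pickle,itertools
from scipy.optimize import least_squares
L=pickle.load(open("log.pkl","rb"))
E
python3 - <<'E'
from h import *
import pickle
a,b=pickle.load(open("c0.pkl","rb"))
P=cloud(b)
print("button",P[264:269,430:435].reshape(-1,3).mean(0),"levertip",P[238:241,420:424].reshape(-1,3))
reg=P[200:292,378:448].reshape(-1,3);reg=reg[(reg[:,2]>.02)&(reg[:,2]<.2)]
print(reg.min(0),reg.max(0))
pts=P[245:262,398:428].reshape(-1,3);c=pts.mean(0);n=np.linalg.svd(pts-c)[2][2];print("face",c,n*np.sign(n[2]))
print("corners bolts",[P[v,u].round(4).tolist() for u,v in [(391,216),(445,216),(388,284),(440,284)]])
E
```

```text
0.1 [ 1.133  0.334  0.04   1.466 -0.013  1.343 -0.059] [ 0.2159 -0.6127  0.2305] tool z [-0.001  0.001 -1.   ] y [ 0.332 -0.943 -0.001]
t: 0.3
eef_pos: [0.239, -0.569, 0.2804]
tcp_rot: [-3.135, -0.145, 0.002]
wrist_force: [0.4, -1.0, 0.7]
grip_width: 0.0853
gripper_force: 0.0
0.3 [ 1.058  0.249  0.053  1.474 -0.013  1.422 -0.367] [ 0.239  -0.569   0.2804] tool z [-0.002  0.003 -1.   ] y [ 0.092 -0.996 -0.003]
t: 0.5
eef_pos: [0.2722, -0.5325, 0.3354]
tcp_rot: [-2.894, -0.145, 0.017]
wrist_force: [0.2, -0.7, -0.4]
grip_width: 0.0851
gripper_force: 0.0
0.5 [ 1.049  0.372  0.044  1.226 -0.108  1.77  -0.388] [ 0.2722 -0.5325  0.3354] tool z [-0.024  0.24  -0.97 ] y [ 0.097 -0.966 -0.241]
t: 0.7
eef_pos: [0.3036, -0.5096, 0.3906]
tcp_rot: [-2.866, -0.102, -0.332]
wrist_force: [-0.8, -0.7, 0.8]
grip_width: 0.0851
gripper_force: 0.0
0.7 [ 1.122  0.293  0.03   1.241 -0.321  1.755 -0.384] [ 0.3036 -0.5096  0.3906] tool z [ 0.216  0.258 -0.942] y [ 0.098 -0.965 -0.242]
button [ 0.42227917 -0.31576017  0.08703993] levertip [[ 0.48497056 -0.27325281  0.14767856]
 [ 0.48478812 -0.27522683  0.1491053 ]
 [ 0.48491985 -0.2779251   0.14794639]
 [ 0.48486278 -0.28018573  0.14834147]
 [ 0.48237673 -0.27266024  0.14931388]
 [ 0.48271433 -0.27584362  0.14641112]
 [ 0.48266142 -0.27811528  0.14677908]
 [ 0.48253006 -0.28019825  0.14780417]
 [ 0.47999119 -0.27254111  0.14924841]
 [ 0.48057088 -0.27631591  0.14423061]
 [ 0.48007865 -0.27753196  0.14835148]
 [ 0.47989286 -0.27947336  0.1498601 ]]
[ 0.37428297 -0.356399    0.02014367] [ 0.58958413 -0.20138656  0.1498601 ]
face [ 0.45377466 -0.2665526   0.09749529] [0.99707112 0.01207348 0.0755209 ]
corners bolts [[0.5431, -0.2127, 0.1206], [0.5426, -0.3454, 0.1199], [0.3795, -0.2135, 0.0453], [0.3794, -0.3476, 0.0394]]
```

```bash
cat > fk.py <<'E'
from h import *
import pickle,itertools
from scipy.optimize import least_squares
AX="zyzyzyz"
def fk(q,p,s,off=0):
    h,a,b,l=p[:4]; e=np.zeros(3); e[2]=h; M=np.eye(3)
    for i,(x,d) in enumerate(zip(AX,(0,a,0,b,0,0,l))):
        if i==2: e=e+M[:,2]*a
        if i==4: e=e+M[:,2]*b
        M=M@R.from_euler(x,s[i]*q[i]+(off if i==6 else 0)).as_matrix()
    return e+M[:,2]*l,M
def load(): return pickle.load(open("fk.pkl","rb"))
E
python3 - <<'E'
from fk import *
L=pickle.load(open("log.pkl","rb")); best=[]
for s in itertools.product([1,-1],repeat=7):
  if s[0]==1: continue
  f=lambda p:np.concatenate([np.r_[fk(q,p,s,p[4])[0]-x,0.2*(fk(q,p,s,p[4])[1]-R.from_rotvec(r).as_matrix()).ravel()] for q,x,r in L])
  for o in (0,1.57,3.14,-1.57):
    r=least_squares(f,[.35,.5,.5,.2,o]); best.append((r.cost,s,r.x))
best.sort(key=lambda t:t[0])
for b in best[:6]: print(b)
pickle.dump((best[0][1],best[0][2]),open("fk.pkl","wb"))
E
```

```text
(np.float64(0.0024216973257709584), (-1, 1, -1, 1, -1, 1, -1), array([0.36833764, 0.21993017, 0.57125865, 0.22052222, 1.57079633]))
(np.float64(0.0024216973257709636), (-1, 1, -1, 1, -1, 1, -1), array([0.36833765, 0.21993016, 0.57125865, 0.22052222, 1.57079633]))
(np.float64(0.0024216973257709653), (-1, 1, -1, 1, -1, 1, -1), array([0.36833765, 0.21993016, 0.57125865, 0.22052222, 1.57079633]))
(np.float64(0.002421697325770968), (-1, 1, -1, 1, -1, 1, -1), array([0.36833767, 0.21993014, 0.57125866, 0.22052222, 1.57079633]))
(np.float64(0.011815797003106785), (-1, 1, 1, 1, -1, 1, -1), array([-0.00212111,  0.4772158 ,  0.47846251,  0.10081713,  1.65112724]))
(np.float64(0.011815797003106794), (-1, 1, 1, 1, -1, 1, -1), array([-2.12117010e-03,  4.77215866e-01,  4.78462489e-01,  1.00817143e-01,
       -4.63205807e+00]))
```

```bash
cat > fk.py <<'E'
from h import *
import pickle
from scipy.optimize import least_squares
AX="zyzyzyz"; S=(-1,1,-1,1,-1,1,-1)
# p: h,a,b,l, elbow x before j4, elbow x after j4, wrist x after j6
def fk(q,p,full=False):
    h,a,b,l,e1,e2,w=p; M=np.eye(3); T=[(0,0,h),(0,0,0),(e1,0,a),(e2,0,0),(0,0,b),(w,0,0),(0,0,l)]; e=np.zeros(3); pts=[]
    for i in range(7):
        M=M@R.from_euler(AX[i],S[i]*q[i]+(np.pi/2 if i==6 else 0)).as_matrix()
        t=np.array(T[i]); 
        e=e+M@t; pts.append(e)
    return (e,M,pts) if full else (e,M)
# note e1,a are applied after j3; e2 after j4; b after j5; w after j6; l after j7
E
python3 - <<'E'
from fk import *
L=pickle.load(open("log.pkl","rb"))
f=lambda p:np.concatenate([fk(q,p)[0]-x for q,x,r in L]+[(p-[.3,.35,.4,.2,0.03,0.03,0.05])*.003])
r=least_squares(f,[.3,.35,.4,.2,0,0,.05]); print(r.x,r.fun[:12].round(4))
print([np.abs(fk(q,r.x)[1]-R.from_rotvec(o).as_matrix()).max().round(4) for q,x,o in L])
# xArm7 hypothesis
g=lambda l:np.concatenate([fk(q,[.267,.293,.3425,l[0],.0525,-.0775 if 0 else l[1],.076])[0]-x for q,x,_ in L])
rr=least_squares(g,[.3,.0]);print("xarm",rr.x,rr.fun.round(3))
pickle.dump(r.x,open("fk.pkl","wb"))
E
```

```text
[ 0.35938451  0.12309657  0.537866    0.1930976   0.02940179 -0.08325647
 -0.02538262] [ 0.0327  0.0274  0.0014  0.0418  0.0075 -0.0012  0.0204  0.0157  0.0035
 -0.0048 -0.0082 -0.0038]
[np.float64(0.0), np.float64(0.0), np.float64(0.0), np.float64(0.0)]
xarm [ 0.21964234 -0.04082287] [-0.052  0.234  0.039 -0.062  0.221  0.027 -0.078  0.21   0.021 -0.094
  0.2   -0.001]
```

```bash
cat > fk.py <<'E'
from h import *
import pickle
from scipy.optimize import least_squares
AX="zyzyzyz"; S=(-1,1,-1,1,-1,1,-1)
# p: x1,h, y2, a, y4, b, y6, l  (Sawyer-like side offsets)
def fk(q,p,full=False):
    x1,h,y2,a,y4,b,y6,l=p; T=[(x1,0,h),(0,y2,0),(0,0,a),(0,y4,0),(0,0,b),(0,y6,0),(0,0,l)]
    M=np.eye(3); e=np.zeros(3); pts=[]
    for i in range(7):
        M=M@R.from_euler(AX[i],S[i]*q[i]+(np.pi/2 if i==6 else 0)).as_matrix(); e=e+M@np.array(T[i]); pts.append(e)
    return (e,M,pts) if full else (e,M)
def P(): return pickle.load(open("fk.pkl","rb"))
E
python3 - <<'E'
from fk import *
L=pickle.load(open("log.pkl","rb"))
for k in (1,-1):
  p0=np.array([.081,.317,k*.1925,.4,-k*.1685,.4,k*.1363,.3])
  f=lambda p:np.concatenate([fk(q,p)[0]-x for q,x,r in L]+[(p-p0)*[.02]*7+[(p[7]-p0[7])*.0] if 0 else (p-p0)*np.r_[[.02]*7,0]])
  r=least_squares(f,p0); print(r.x.round(4),r.fun[:12].round(4))
  if k==1 or r.cost<c: c=r.cost; pickle.dump(r.x,open("fk.pkl","wb"))
E
```

```text
[ 0.0245  0.2602  0.1214  0.4703 -0.18    0.4882  0.0133  0.3649] [ 0.0002 -0.0005  0.0007 -0.0001  0.0007 -0.0007 -0.0005  0.0012 -0.0003
  0.0004 -0.0014  0.0003]
[-0.0088  0.2548 -0.1571  0.4793  0.1198  0.5074 -0.0067  0.3603] [-0.0001  0.0007  0.0001  0.0008 -0.0014  0.0003  0.0001 -0.0003 -0.0001
 -0.0007  0.001  -0.0003]
```

```bash
cat > plan.py <<'E'
from fk import *
lo=np.array([-2.58,-.38,-1.3,.25,-1.5,.08,-2.65]);hi=np.array([2.58,2.09,1.39,2.4,4.64,2.09,2.65])
def tool(az,al,roll):  # z direction az, tilted al below horizontal; roll=0: tool x = up-ish side
    z=np.array([np.cos(az)*np.cos(al),np.sin(az)*np.cos(al),-np.sin(al)]); x=np.array([0,0,1.])-z*z[2]; x/=np.linalg.norm(x)
    return np.c_[x,np.cross(z,x),z]@R.from_euler("z",roll).as_matrix()
def ik(x,M,q0,p,w=.01):
    f=lambda q:np.r_[(fk(q,p)[0]-x)*5,(R.from_matrix(fk(q,p)[1].T@M)).as_rotvec(),w*(q-q0)]
    r=least_squares(f,np.clip(q0,lo+.05,hi-.05),bounds=(lo+.03,hi-.03)); return r.x,np.abs(r.fun[:6]).max()
E
python3 - <<'E'
from plan import *
p=P(); q0=arm.state()["joint_positions"]; cup=np.array([.4955,.2845,.048]); bowl=np.array([.5115,.002,.27])
cur=q0.copy(); cur[0]=-.5
for az in np.radians(np.arange(-180,180,30)):
  for al in np.radians([30,45]):
    for rg in (0,np.pi):
      M=tool(az,al,rg); z=M[:,2]
      q,e=ik(cup+z*.019,M,cur,p)
      if e>.03: continue
      W=fk(q,p,True)[2]
      out=[]
      for d in (2.6,-2.6):
        for da in (-.6,0,.6):
          M2=tool(az+da,.15,rg+d); q2,e2=ik(bowl+M2[:,2]*.019,M2,q,p)
          if e2<.03: out.append((round(d,1),da,np.round(q2,2).tolist()))
      print(np.degrees(az).round(),np.degrees(al).round(),rg>0,q.round(2),"wrist",W[5].round(2),"elb",W[3].round(2)); [print("     ",o) for o in out]
E
```

```text
-180.0 30.0 False [-0.15  0.97 -0.44  1.22 -0.15  1.93  1.  ] wrist [0.8  0.28 0.22] elb [0.46 0.03 0.46]
-180.0 30.0 True [-0.5   1.14  0.22  1.05 -0.5   1.99 -1.82] wrist [0.8  0.28 0.22] elb [0.41 0.16 0.49]
-180.0 45.0 False [-0.19  0.79 -0.36  1.38 -0.12  1.69  1.05] wrist [0.74 0.28 0.29] elb [0.41 0.03 0.54]
-180.0 45.0 True [-0.58  0.98  0.29  1.23 -0.47  1.74 -1.78] wrist [0.74 0.28 0.29] elb [0.35 0.17 0.56]
-150.0 30.0 False [-0.68  1.19  0.24  0.95 -0.19  2.06  1.64] wrist [0.75 0.43 0.23] elb [0.38 0.24 0.48]
      (2.6, 0.6, [-0.98, 1.44, 1.19, 1.3, 0.03, 1.71, 0.19])
-150.0 30.0 True [-0.7   1.21  0.3   0.94 -0.23  2.06 -1.47] wrist [0.75 0.43 0.23] elb [0.37 0.25 0.48]
      (-2.6, 0.6, [-0.7, 0.84, 0.31, 1.39, 0.65, 2.06, 1.76])
-150.0 45.0 False [-0.31  0.83 -0.45  1.32  0.17  1.84  1.32] wrist [0.71 0.41 0.29] elb [0.42 0.09 0.52]
      (2.6, 0.6, [-0.7, 0.84, 0.31, 1.39, 0.65, 2.06, -0.3])
-150.0 45.0 True [-0.71  1.01  0.26  1.14 -0.19  1.8  -1.49] wrist [0.71 0.41 0.29] elb [0.34 0.22 0.55]
      (-2.6, 0.6, [-0.7, 0.84, 0.31, 1.39, 0.65, 2.06, 1.76])
-120.0 30.
[... 5825 characters left out ...]
1, -0.8, 2.06, 0.31])
150.0 30.0 False [-0.03  0.85 -0.31  1.47 -0.49  1.62  0.89] wrist [0.75 0.13 0.22] elb [ 0.42 -0.04  0.53]
      (2.6, -0.6, [0.38, 0.71, -0.01, 1.52, -0.88, 2.06, -1.7])
150.0 30.0 True [-0.39  1.02  0.25  1.33 -0.79  1.77 -2.  ] wrist [0.75 0.13 0.22] elb [0.39 0.1  0.55]
      (-2.6, -0.6, [0.4, 0.7, -0.05, 1.53, -0.87, 2.05, 0.35])
150.0 45.0 False [-0.13  0.7  -0.24  1.58 -0.43  1.44  0.88] wrist [0.71 0.16 0.29] elb [ 0.36 -0.01  0.59]
      (2.6, -0.6, [0.38, 0.71, -0.01, 1.52, -0.88, 2.06, -1.7])
150.0 45.0 True [-0.5   0.89  0.34  1.44 -0.74  1.57 -2.01] wrist [0.71 0.16 0.29] elb [0.33 0.13 0.6 ]
      (-2.6, -0.6, [0.4, 0.71, -0.04, 1.53, -0.87, 2.05, 0.35])
```

```bash
cat > go.py <<'E'
from plan import *
def go(x,M,n,start=None,sim=True):
    s=arm.state(); x0,M0=(s["eef_pos"],R.from_rotvec(s["tcp_rot"])) if start is None else start
    rv=(M0.inv()*R.from_matrix(M)).as_rotvec(); dr=rv/n/.12; C=M0; q=s["joint_positions"]; p=P(); rows=[]
    for i in range(n):
        rows.append((C.inv().apply((x-x0)/n)/.025)); C=C*R.from_rotvec(rv/n)
        if sim and i%3==2: 
            q,e=ik(x0+(x-x0)*(i+1)/n,C.as_matrix(),q,p,.005)
            m=np.minimum(q-lo,hi-q)
            if e>.01 or m.min()<.08: print("  warn row",i,"err",round(e,3),"q",q.round(2))
    print("rot/row",dr.round(3),"end q",q.round(2)); 
    for k in range(0,n,5): print("  rows",k,np.round(np.mean(rows[k:k+5],0),2).tolist())
    return x,R.from_matrix(M)
CUP=np.array([.4955,.2845,0]); G=lambda az=-75,al=40:tool(np.radians(az),np.radians(al),np.pi)
E
python3 - <<'E'
from go import *
M=G(); g=CUP+[0,0,.055]+M[:,2]*.023; print("grasp",g)
a=go(np.array([.42,.22,.40]),M,30)
a=go(g-M[:,2]*.14,M,12,a,False)
E
```

```text
grasp [0.50006014 0.26748133 0.04021588]
  warn row 11 err 0.0 q [ 0.62 -0.33 -0.26  1.81  0.08  1.61 -0.45]
  warn row 14 err 0.0 q [ 0.27 -0.35 -0.22  1.85  0.22  1.66 -0.58]
  warn row 17 err 0.0 q [ 0.08 -0.35 -0.31  1.88  0.3   1.72 -0.67]
  warn row 20 err 0.0 q [-0.01 -0.32 -0.48  1.89  0.34  1.77 -0.73]
  warn row 29 err 0.0 q [-0.23 -0.   -0.92  1.75  0.58  2.05 -0.79]
rot/row [-0.208 -0.282 -0.467] end q [-0.23 -0.   -0.92  1.75  0.58  2.05 -0.79]
  rows 0 [0.31, -0.91, 0.21]
  rows 5 [0.57, -0.8, 0.03]
  rows 10 [0.76, -0.6, -0.18]
  rows 15 [0.84, -0.34, -0.37]
  rows 20 [0.82, -0.05, -0.54]
  rows 25 [0.69, 0.24, -0.65]
rot/row [0. 0. 0.] end q [ 1.12  0.29  0.03  1.24 -0.32  1.75 -0.38]
  rows 0 [0.97, 0.3, 0.24]
  rows 5 [0.97, 0.3, 0.24]
  rows 10 [0.97, 0.3, 0.24]
```

```bash
python3 - <<'E'
from go import *
M=G(); g=CUP+[0,0,.055]+M[:,2]*.023
M0=R.from_rotvec(arm.state()["tcp_rot"]); rv=(M0.inv()*R.from_matrix(M)).as_rotvec()
a=go(np.array([.55,-.12,.40]),(M0*R.from_rotvec(rv/2)).as_matrix(),20)
a=go(np.array([.47,.32,.33]),M,20,a,False)
E
```

```text
rot/row [-0.156 -0.212 -0.35 ] end q [ 0.46 -0.04 -0.42  1.56  0.21  1.65 -0.69]
  rows 0 [0.58, -0.67, 0.24]
  rows 5 [0.73, -0.55, 0.09]
  rows 10 [0.83, -0.38, -0.05]
  rows 15 [0.88, -0.19, -0.19]
rot/row [-0.156 -0.212 -0.35 ] end q [ 1.12  0.29  0.03  1.24 -0.32  1.75 -0.38]
  rows 0 [0.65, -0.61, -0.17]
  rows 5 [0.73, -0.44, -0.3]
  rows 10 [0.75, -0.25, -0.43]
  rows 15 [0.72, -0.05, -0.54]
```

```bash
python3 -m inch '{"translation":[[0.58,-0.67,0.24],[0.58,-0.67,0.24],[0.58,-0.67,0.24],[0.58,-0.67,0.24],[0.58,-0.67,0.24]],"rotation":[[-0.156,-0.212,-0.35],[-0.156,-0.212,-0.35],[-0.156,-0.212,-0.35],[-0.156,-0.212,-0.35],[-0.156,-0.212,-0.35]],"hand":[0,0,0,0,0]}' >/dev/null; python3 log.py
python3 -m inch '{"translation":[[0.73,-0.55,0.1],[0.73,-0.55,0.1],[0.73,-0.55,0.1],[0.73,-0.55,0.1],[0.73,-0.55,0.1]],"rotation":[[-0.156,-0.212,-0.35],[-0.156,-0.212,-0.35],[-0.156,-0.212,-0.35],[-0.156,-0.212,-0.35],[-0.156,-0.212,-0.35]],"hand":[0,0,0,0,0]}' >/dev/null; python3 log.py
python3 -m inch '{"translation":[[0.83,-0.38,-0.05],[0.83,-0.38,-0.05],[0.83,-0.38,-0.05],[0.83,-0.38,-0.05],[0.83,-0.38,-0.05]],"rotation":[[-0.156,-0.212,-0.35],[-0.156,-0.212,-0.35],[-0.156,-0.212,-0.35],[-0.156,-0.212,-0.35],[-0.156,-0.212,-0.35]],"hand":[0,0,0,0,0]}' >/dev/null; python3 log.py
python3 -m inch '{"translation":[[0.88,-0.2,-0.2],[0.88,-0.2,-0.2],[0.88,-0.2,-0.2],[0.88,-0.2,-0.2],[0.88,-0.2,-0.2]],"rotation":[[-0.156,-0.212,-0.35],[-0.156,-0.212,-0.35],[-0.156,-0.212,-0.35],[-0.156,-0.212,-0.35],[-0.156,-0.212,-0.35]],"hand":[0,0,0,0,0]}' >/dev/null; python3 log.py
cat > refit.py <<'E'
from fk import *
L=pickle.load(open("log.pkl","rb")); p0=P()
f=lambda p:np.concatenate([fk(q,p)[0]-x for q,x,r in L]+[(p-p0)*.002])
r=least_squares(f,p0); print("fit",r.x.round(4),"maxres",np.abs(r.fun[:-8]).max().round(4)); pickle.dump(r.x,open("fk.pkl","wb"))
E
python3 refit.py
python3 - <<'E'
from go import *
M=G()
a=go(np.array([.47,.32,.33]),M,20)
E
```

```text
1.2 [ 0.951  0.13  -0.077  1.401 -0.165  1.651 -0.423] [ 0.3627 -0.4123  0.3927] tool z [ 0.108  0.142 -0.984] y [ 0.285 -0.952 -0.107]
1.7 [ 0.779  0.047 -0.218  1.479 -0.011  1.6   -0.517] [ 0.4236 -0.3152  0.3936] tool z [ 0.026  0.009 -1.   ] y [ 0.473 -0.881  0.005]
2.2 [ 0.599  0.055 -0.373  1.476  0.163  1.608 -0.636] [ 0.4847 -0.2191  0.3953] tool z [-0.026 -0.14  -0.99 ] y [ 0.646 -0.758  0.09 ]
2.7 [ 0.394  0.154 -0.512  1.399  0.366  1.684 -0.748] [ 0.5454 -0.1213  0.3985] tool z [-0.046 -0.292 -0.955] y [ 0.794 -0.591  0.142]
fit [-0.000e+00  2.508e-01 -2.200e-02  4.830e-01 -2.210e-02  5.031e-01
 -3.000e-04  3.627e-01] maxres 0.0
  warn row 17 err 0.0 q [-0.5   0.49 -0.67  1.36  0.8   2.06 -0.92]
rot/row [-0.157 -0.209 -0.35 ] end q [-0.5   0.49 -0.67  1.36  0.8   2.06 -0.92]
  rows 0 [0.65, -0.6, -0.18]
  rows 5 [0.73, -0.43, -0.31]
  rows 10 [0.75, -0.24, -0.44]
  rows 15 [0.72, -0.04, -0.54]
```

```bash
cat >> go.py <<'E'
def chain(wps,q=None):
    p=P(); s=arm.state(); q=s["joint_positions"] if q is None else q
    x0,M0=fk(q,p); M0=R.from_matrix(M0)
    for x,M,n in wps:
        rv=(M0.inv()*R.from_matrix(M)).as_rotvec(); mm=9
        for i in range(n):
            qn,e=ik(x0+(x-x0)*(i+1)/n,(M0*R.from_rotvec(rv*(i+1)/n)).as_matrix(),q,p,.005); mm=min(mm,np.minimum(qn-lo,hi-qn).min()); 
            if e>.01: print("   unreached",i,round(e,3))
            q=qn
        print("leg n",n,"margin",round(mm,2),"q",q.round(2)); x0,M0=np.array(x),R.from_matrix(M)
    return q
E
python3 - <<'E'
from go import *
for az,al in ((-75,40),(-60,40),(-60,50),(-75,50)):
    print(az,al); M=G(az,al); g=CUP+[0,0,.055]+M[:,2]*.023
    Mp=tool(np.radians(az),.1,np.pi-2.6); Mp2=tool(np.radians(-75),0.1,np.pi-2.8); b=np.array([.5115,.002,.275])
    chain([(np.array([.46,.33,.30]),M,20),(g-M[:,2]*.12,M,8),(g,M,5),(g+[0,0,.24],M,8),(b+Mp[:,2]*.023,tool(np.radians(az),.1,np.pi),12),(b+Mp[:,2]*.023,Mp,22),(b+Mp2[:,2]*.023,Mp2,5)])
E
```

```text
-75 40
leg n 20 margin 0.03 q [-0.67  0.56 -0.59  1.34  0.8   2.06 -0.93]
leg n 8 margin 0.06 q [-0.7   0.78 -0.55  1.39  0.83  1.87 -1.1 ]
leg n 5 margin 0.26 q [-0.59  0.78 -0.52  1.58  0.89  1.68 -1.14]
leg n 8 margin 0.14 q [-0.56  0.52 -0.57  1.44  0.83  1.95 -0.87]
leg n 12 margin 0.13 q [-0.42  0.47 -0.38  1.97  1.22  1.93 -0.97]
leg n 22 margin 0.11 q [-0.31  0.49 -0.51  1.97  1.26  1.98  1.61]
leg n 5 margin 0.1 q [-0.3   0.5  -0.52  1.97  1.26  1.99  1.81]
-60 40
leg n 20 margin 0.1 q [-0.5   0.52 -0.87  1.49  0.97  1.99 -0.83]
leg n 8 margin 0.12 q [-0.56  0.75 -0.81  1.6   1.03  1.83 -1.08]
leg n 5 margin 0.29 q [-0.44  0.78 -0.76  1.73  1.12  1.67 -1.1 ]
leg n 8 margin 0.21 q [-0.37  0.48 -0.86  1.59  0.99  1.88 -0.77]
leg n 12 margin 0.22 q [-0.21  0.39 -0.66  2.16  1.4   1.86 -0.98]
leg n 22 margin 0.22 q [-0.19  0.4  -0.69  2.16  1.41  1.87  1.62]
leg n 5 margin 0.06 q [-0.2   0.52 -0.63  1.96  1.29  2.03  1.8 ]
-60 50
leg n 20 margin 0.22 q [-0.4   0.45 -0.9   1.49  0.84  1.87 -0.77]
leg n 8 margin 0.24 q [-0.44  0.63 -0.85  1.64  0.92  1.68 -0.98]
leg n 5 margin 0.44 q [-0.35  0.69 -0.79  1.77  1.02  1.51 -1.02]
leg n 8 margin 0.33 q [-0.27  0.41 -0.89  1.58  0.86  1.76 -0.7 ]
leg n 12 margin 0.23 q [-0.21  0.39 -0.66  2.16  1.4   1.86 -0.98]
leg n 22 margin 0.22 q [-0.18  0.4  -0.69  2.16  1.41  1.87  1.62]
leg n 5 margin 0.05 q [-0.2   0.52 -0.63  1.96  1.29  2.04  1.8 ]
-75 50
leg n 20 margin 0.09 q [-0.45  0.54 -0.84  1.36  0.78  2.   -0.95]
leg n 8 margin 0.12 q [-0.48  0.73 -0.78  1.46  0.85  1.8  -1.11]
leg n 5 margin 0.33 q [-0.37  0.76 -0.75  1.63  0.91  1.62 -1.15]
leg n 8 margin 0.19 q [-0.32  0.5  -0.82  1.45  0.8   1.9  -0.88]
leg n 12 margin 0.08 q [-0.25  0.51 -0.58  1.96  1.27  2.01 -0.99]
leg n 22 margin 0.03 q [-0.16  0.54 -0.69  1.96  1.31  2.06  1.6 ]
leg n 5 margin 0.03 q [-0.16  0.54 -0.69  1.96  1.31  2.06  1.8 ]
```

```bash
python3 - <<'E'
from go import *
M=G(-60,40); g=CUP+[0,0,.055]+M[:,2]*.023; print(g)
a=go(np.array([.46,.33,.30]),M,20)
a=go(g-M[:,2]*.12,M,8,a,False); print(a[0])
E
```

```text
[0.50430951 0.26924148 0.04021588]
rot/row [-0.218 -0.189 -0.44 ] end q [-0.41  0.45 -0.86  1.53  0.9   1.94 -0.87]
  rows 0 [0.69, -0.62, -0.13]
  rows 5 [0.8, -0.39, -0.28]
  rows 10 [0.83, -0.13, -0.41]
  rows 15 [0.78, 0.14, -0.5]
rot/row [0. 0. 0.] end q [ 0.39  0.15 -0.51  1.4   0.37  1.68 -0.75]
  rows 0 [0.75, 0.04, 0.52]
  rows 5 [0.75, 0.04, 0.52]
[0.45834684 0.34885115 0.1173504 ]
```

```bash
python3 -m inch '{"translation":[[0.69,-0.62,-0.13],[0.69,-0.62,-0.13],[0.69,-0.62,-0.13],[0.69,-0.62,-0.13],[0.69,-0.62,-0.13]],"rotation":[[-0.22,-0.19,-0.44],[-0.22,-0.19,-0.44],[-0.22,-0.19,-0.44],[-0.22,-0.19,-0.44],[-0.22,-0.19,-0.44]],"hand":[0,0,0,0,0]}' >/dev/null
python3 -m inch '{"translation":[[0.8,-0.39,-0.28],[0.8,-0.39,-0.28],[0.8,-0.39,-0.28],[0.8,-0.39,-0.28],[0.8,-0.39,-0.28]],"rotation":[[-0.22,-0.19,-0.44],[-0.22,-0.19,-0.44],[-0.22,-0.19,-0.44],[-0.22,-0.19,-0.44],[-0.22,-0.19,-0.44]],"hand":[0,0,0,0,0]}' >/dev/null; python3 log.py
python3 -m inch '{"translation":[[0.83,-0.13,-0.41],[0.83,-0.13,-0.41],[0.83,-0.13,-0.41],[0.83,-0.13,-0.41],[0.83,-0.13,-0.41]],"rotation":[[-0.22,-0.19,-0.44],[-0.22,-0.19,-0.44],[-0.22,-0.19,-0.44],[-0.22,-0.19,-0.44],[-0.22,-0.19,-0.44]],"hand":[0,0,0,0,0]}' >/dev/null
python3 -m inch '{"translation":[[0.78,0.14,-0.5],[0.78,0.14,-0.5],[0.78,0.14,-0.5],[0.78,0.14,-0.5],[0.78,0.14,-0.5]],"rotation":[[-0.22,-0.19,-0.44],[-0.22,-0.19,-0.44],[-0.22,-0.19,-0.44],[-0.22,-0.19,-0.44],[-0.22,-0.19,-0.44]],"hand":[0,0,0,0,0]}' >/dev/null; python3 log.py
python3 - <<'E'
from go import *
M=G(-60,40); g=CUP+[0,0,.055]+M[:,2]*.023
a=go(g-M[:,2]*.12,M,8); 
E
```

```text
3.7 [ 0.013  0.191 -0.773  1.588  0.647  1.758 -0.856] [0.5032 0.1025 0.3489] tool z [ 0.111 -0.565 -0.818] y [ 0.986 -0.043  0.163]
4.7 [-0.485  0.523 -0.884  1.505  0.974  1.992 -0.837] [0.461  0.3261 0.2988] tool z [ 0.386 -0.665 -0.639] y [0.865 0.502 0.001]
rot/row [0.002 0.004 0.   ] end q [-0.54  0.69 -0.84  1.59  1.01  1.87 -1.02]
  rows 0 [0.76, 0.04, 0.5]
  rows 5 [0.76, 0.05, 0.5]
```

Go to the standoff, then check the cup through the wrist camera.

```bash
python3 -m inch '{"translation":[[0.76,0.04,0.5],[0.76,0.04,0.5],[0.76,0.04,0.5],[0.76,0.04,0.5]],"rotation":[[0,0,0],[0,0,0],[0,0,0],[0,0,0]],"hand":[0,0,0,0]}' >/dev/null
python3 -m inch '{"translation":[[0.76,0.04,0.5],[0.76,0.04,0.5],[0.76,0.04,0.5],[0.76,0.04,0.5],[0,0,0]],"rotation":[[0,0,0],[0,0,0],[0,0,0],[0,0,0],[0,0,0]],"hand":[0,0,0,0,0]}' >/dev/null; python3 log.py
python3 - <<'E'
from go import *
c=cam("wrist"); save("w1",c["color"]); C=cloud(c).reshape(-1,3); 
S=C[(C[:,2]>.074)&(C[:,2]<.092)&(np.hypot(C[:,0]-.4955,C[:,1]-.2845)<.05)]
print(len(S), cv2.minEnclosingCircle(S[:,:2].astype(np.float32)) if len(S) else "")
M=G(-60,40); g=CUP+[0,0,.055]+M[:,2]*.023
go(g,M,5)
E
```

```text
5.6 [-0.558  0.75  -0.819  1.603  1.032  1.836 -1.081] [0.4576 0.3462 0.1156] tool z [ 0.383 -0.667 -0.639] y [ 0.866  0.5   -0.002]
2139 ((0.4961247742176056, 0.28497374057769775), 0.0356636643409729)
rot/row [-0.     0.007  0.001] end q [-0.48  0.76 -0.79  1.69  1.08  1.74 -1.1 ]
  rows 0 [0.01, 0.01, 0.95]
```

View pics/w1.png

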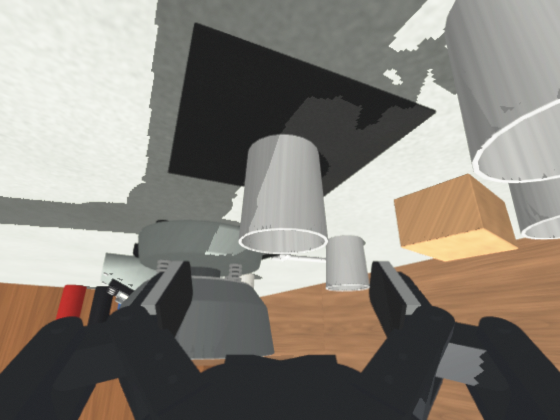

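The wrist view shows the chosen cup on the mat (rim about (283,240)), centred between the fingers (178 and 385). It is measured at (0.496, 0.285) with rim radius 35.7 mm, which agrees with the earlier estimate. Advancing.

```bash
python3 -m inch '{"translation":[[0,0,0.95],[0,0,0.95],[0,0,0.95],[0,0,0.95],[0,0,0.95]],"rotation":[[0,0,0],[0,0,0],[0,0,0],[0,0,0],[0,0,0]],"hand":[0,0,0,0,0]}'
python3 -m inch '{"translation":[[0,0,0],[0,0,0],[0,0,0],[0,0,0],[0,0,0]],"rotation":[[0,0,0],[0,0,0],[0,0,0],[0,0,0],[0,0,0]],"hand":[0,1,1,1,1]}' 80
python3 -m inch '{"translation":[[0,0,0],[0,0,0]],"rotation":[[0,0,0],[0,0,0]],"hand":[1,1]}'
python3 - <<'E'
from go import *
M=G(-60,40); b=np.array([.492,-.008,.285]); Mb=tool(np.radians(-60),.1,np.pi);Mp=tool(np.radians(-60),.1,np.pi-2.7)
x=arm.state()["eef_pos"]
chain([(x+[0,0,.25],M,10),(b+Mb[:,2]*.023,Mb,12),(b+Mb[:,2]*.023,Mp,22)])
a=go(x+[0,0,.25],M,10); a=go(b+Mb[:,2]*.023,Mb,12,a,False); go(a[0],Mp,23,a,False)
E
```

```text
t: 6.15
eef_pos: [0.5049, 0.2681, 0.0438]
tcp_rot: [1.165, 2.012, -0.54]
wrist_force: [0.3, 0.7, -0.2]
grip_width: 0.0849
gripper_force: 0.0
t: 6.65
eef_pos: [0.5039, 0.27, 0.0448]
tcp_rot: [1.164, 2.013, -0.539]
wrist_force: [-0.6, 0.1, 6.4]
grip_width: 0.0669
gripper_force: 88.5
t: 6.85
eef_pos: [0.5039, 0.27, 0.0448]
tcp_rot: [1.164, 2.013, -0.539]
wrist_force: [-0.9, 0.8, 7.1]
grip_width: 0.0667
gripper_force: 88.5
leg n 10 margin 0.19 q [-0.36  0.47 -0.87  1.57  0.99  1.9  -0.75]
leg n 12 margin 0.2 q [-0.19  0.34 -0.69  2.2   1.38  1.85 -0.97]
leg n 22 margin 0.2 q [-0.15  0.35 -0.73  2.2   1.39  1.87  1.73]
rot/row [ 0.003  0.003 -0.003] end q [-0.36  0.49 -0.87  1.6   1.    1.87 -0.79]
  rows 0 [-0.77, 0.0, -0.64]
  rows 5 [-0.77, 0.0, -0.64]
rot/row [ 0.    -0.415  0.   ] end q [-0.44  0.78 -0.77  1.74  1.12  1.68 -1.11]
  rows 0 [-0.45, -0.5, 0.73]
  rows 5 [-0.26, -0.5, 0.82]
  rows 10 [-0.11, -0.5, 0.85]
rot/row [ 0.    -0.    -0.978] end q [-0.44  0.78 -0.77  1.74  1.12  1.68 -1.11]
  rows 0 [0.0, 0.0, 0.0]
  rows 5 [0.0, 0.0, 0.0]
  rows 10 [0.0, 0.0, 0.0]
  rows 15 [0.0, 0.0, 0.0]
  rows 20 [0.0, 0.0, 0.0]
```

```bash
python3 -m inch '{"translation":[[-0.4,0,-0.33],[-0.77,0,-0.64],[-0.77,0,-0.64],[-0.77,0,-0.64],[-0.77,0,-0.64]],"rotation":[[0,0,0],[0,0,0],[0,0,0],[0,0,0],[0,0,0]],"hand":[1,1,1,1,1]}'
python3 -m inch '{"translation":[[-0.77,0,-0.64],[-0.77,0,-0.64],[-0.77,0,-0.64],[-0.77,0,-0.64],[-0.77,0,-0.64]],"rotation":[[0,0,0],[0,0,0],[0,0,0],[0,0,0],[0,0,0]],"hand":[1,1,1,1,1]}'
python3 log.py
python3 - <<'E'
from go import *
M=G(-60,40); b=np.array([.492,-.008,.285]); Mp=tool(np.radians(-60),.1,np.pi-2.7); t=b+Mp[:,2]*.023
a=go(t,M,12); go(t,Mp,24,a,False)
chain([(t,M,12),(t,Mp,24)])
E
```

```text
t: 7.35
eef_pos: [0.5031, 0.2692, 0.1575]
tcp_rot: [1.164, 2.016, -0.54]
wrist_force: [1.0, 1.3, -3.4]
grip_width: 0.0663
gripper_force: 89.8
t: 7.85
eef_pos: [0.5027, 0.2687, 0.2827]
tcp_rot: [1.163, 2.016, -0.54]
wrist_force: [0.1, 0.0, -5.2]
grip_width: 0.0666
gripper_force: 89.8
7.85 [-0.36   0.474 -0.872  1.593  0.994  1.882 -0.776] [0.5027 0.2687 0.2827] tool z [ 0.386 -0.663 -0.641] y [0.865 0.501 0.003]
rot/row [ 0.002  0.001 -0.001] end q [ 0.09 -0.05 -0.69  2.06  0.87  1.33 -0.39]
  rows 0 [-0.55, -0.49, 0.66]
  rows 5 [-0.55, -0.49, 0.66]
  rows 10 [-0.55, -0.49, 0.66]
rot/row [ 0.278 -0.062 -0.901] end q [-0.36  0.47 -0.87  1.59  0.99  1.88 -0.78]
  rows 0 [0.0, 0.0, 0.0]
  rows 5 [0.0, 0.0, 0.0]
  rows 10 [0.0, 0.0, 0.0]
  rows 15 [0.0, 0.0, 0.0]
  rows 20 [0.0, 0.0, 0.0]
leg n 12 margin 0.24 q [ 0.12 -0.05 -0.72  2.06  0.87  1.33 -0.39]
leg n 24 margin 0.16 q [-0.09  0.37 -0.8   2.2   1.4   1.89  1.72]
```

```bash
python3 -m inch '{"translation":[[-0.55,-0.49,0.66],[-0.55,-0.49,0.66],[-0.55,-0.49,0.66],[-0.55,-0.49,0.66],[-0.55,-0.49,0.66]],"rotation":[[0,0,0],[0,0,0],[0,0,0],[0,0,0],[0,0,0]],"hand":[1,1,1,1,1]}' >/dev/null
python3 -m inch '{"translation":[[-0.55,-0.49,0.66],[-0.55,-0.49,0.66],[-0.55,-0.49,0.66],[-0.55,-0.49,0.66],[-0.55,-0.49,0.66]],"rotation":[[0,0,0],[0,0,0],[0,0,0],[0,0,0],[0,0,0]],"hand":[1,1,1,1,1]}' >/dev/null
python3 -m inch '{"translation":[[-0.55,-0.49,0.66],[-0.55,-0.49,0.66],[0,0,0]],"rotation":[[0,0,0],[0,0,0],[0,0,0]],"hand":[1,1,1]}'
python3 log.py
python3 - <<'E'
from go import *
b=np.array([.492,-.008,.285]); Mp=tool(np.radians(-60),.1,np.pi-2.7); t=b+Mp[:,2]*.023
go(t,Mp,24,None,True)
E
```

```text
t: 9.15
eef_pos: [0.5038, -0.0316, 0.2813]
tcp_rot: [1.167, 2.011, -0.545]
wrist_force: [-0.4, -0.7, -4.0]
grip_width: 0.0669
gripper_force: 90.1
9.15 [ 0.162 -0.048 -0.756  2.061  0.877  1.326 -0.394] [ 0.5038 -0.0316  0.2813] tool z [ 0.383 -0.667 -0.639] y [0.868 0.497 0.002]
rot/row [ 0.275 -0.063 -0.902] end q [-0.07  0.37 -0.82  2.2   1.41  1.9   1.72]
  rows 0 [0.0, 0.0, -0.01]
  rows 5 [-0.0, 0.0, -0.01]
  rows 10 [-0.0, 0.0, -0.01]
  rows 15 [-0.0, -0.0, -0.01]
  rows 20 [-0.0, -0.0, -0.01]
```

```bash
for i in 1 ; do
python3 -m inch '{"translation":[[0,0,0],[0,0,0],[0,0,0],[0,0,0],[0,0,0]],"rotation":[[0.275,-0.063,-0.9],[0.275,-0.063,-0.9],[0.275,-0.063,-0.9],[0.275,-0.063,-0.9],[0.275,-0.063,-0.9]],"hand":[1,1,1,1,1]}' >/dev/null
python3 -m inch '{"translation":[[0,0,0],[0,0,0],[0,0,0],[0,0,0],[0,0,0]],"rotation":[[0.275,-0.063,-0.9],[0.275,-0.063,-0.9],[0.275,-0.063,-0.9],[0.275,-0.063,-0.9],[0.275,-0.063,-0.9]],"hand":[1,1,1,1,1]}' >/dev/null
python3 -m inch '{"translation":[[0,0,0],[0,0,0],[0,0,0],[0,0,0],[0,0,0]],"rotation":[[0.275,-0.063,-0.9],[0.275,-0.063,-0.9],[0.275,-0.063,-0.9],[0.275,-0.063,-0.9],[0.275,-0.063,-0.9]],"hand":[1,1,1,1,1]}' >/dev/null; python3 log.py
python3 -m inch '{"translation":[[0,0,0],[0,0,0],[0,0,0],[0,0,0],[0,0,0]],"rotation":[[0.275,-0.063,-0.9],[0.275,-0.063,-0.9],[0.275,-0.063,-0.9],[0.275,-0.063,-0.9],[0.275,-0.063,-0.9]],"hand":[1,1,1,1,1]}' >/dev/null
python3 -m inch '{"translation":[[0,0,0],[0,0,0],[0,0,0],[0,0,0],[0,0,0]],"rotation":[[0.275,-0.063,-0.9],[0.275,-0.063,-0.9],[0.275,-0.063,-0.9],[0.275,-0.063,-0.9],[0,0,0]],"hand":[1,1,1,1,1]}'; python3 log.py
python3 -m inch '{"translation":[[0,0,0],[0,0,0],[0,0,0],[0,0,0],[0,0,0]],"rotation":[[0,0,0],[0,0,0],[0,0,0],[0,0,0],[0,0,0]],"hand":[1,1,1,1,1]}'
done
python3 - <<'E'
from h import *
c=cam("scene");d=cam("top"); save("p1",np.hstack([cv2.resize(c["color"][100:340,180:420],(400,400)),cv2.resize(d["color"][150:300,230:380],(400,400))]))
E
```

```text
10.65 [-0.025  0.379 -0.81   1.996  1.213  1.899  0.869] [ 0.5052 -0.0273  0.2808] tool z [ 0.281 -0.916 -0.285] y [-0.264  0.212 -0.941]
t: 11.65
eef_pos: [0.5049, -0.0278, 0.2812]
tcp_rot: [1.527, -1.409, 1.795]
wrist_force: [0.1, -0.1, -1.4]
grip_width: 0.0665
gripper_force: 90.8
11.65 [-0.051  0.382 -0.842  2.198  1.417  1.907  1.716] [ 0.5049 -0.0278  0.2812] tool z [ 0.501 -0.859 -0.101] y [-0.801 -0.416 -0.43 ]
t: 12.15
eef_pos: [0.5053, -0.0289, 0.2805]
tcp_rot: [1.524, -1.412, 1.793]
wrist_force: [1.0, -0.8, -0.2]
grip_width: 0.0663
gripper_force: 90.8
```

View pics/p1.png

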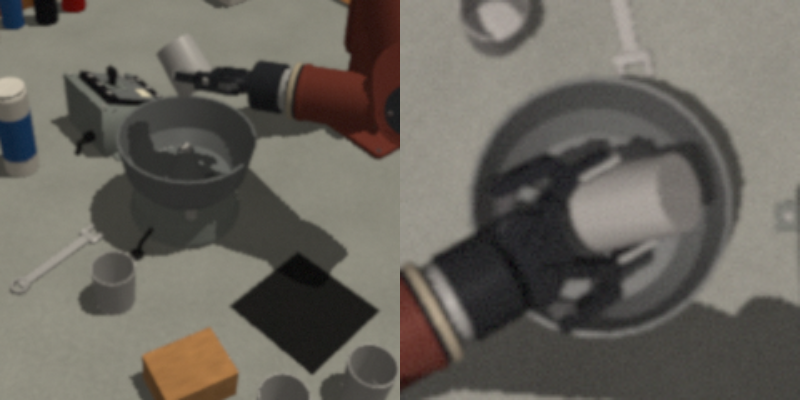

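The cup is tilted base away, with its mouth pointing back and down, and nuts are visible in the bowl (about (185,155) in the left half). The wrist camera should look straight into the mouth.

```bash
python3 - <<'E'
from h import *
c=cam("wrist"); save("w2",c["color"])
E
```

```text
(no output)
```

View pics/w2.png

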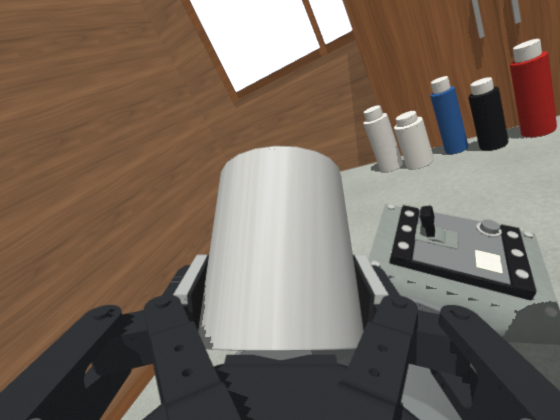

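```bash
python3 -m inch '{"translation":[[0,0,0],[0,0,0],[0,0,0],[0,0,0],[0,0,0]],"rotation":[[-0.275,0.063,0.9],[-0.275,0.063,0.9],[-0.275,0.063,0.9],[-0.275,0.063,0.9],[-0.275,0.063,0.9]],"hand":[1,1,1,1,1]}' >/dev/null
python3 -m inch '{"translation":[[0,0,0],[0,0,0],[0,0,0],[0,0,0],[0,0,0]],"rotation":[[-0.275,0.063,0.9],[-0.275,0.063,0.9],[-0.275,0.063,0.9],[-0.275,0.063,0.9],[-0.275,0.063,0.9]],"hand":[1,1,1,1,1]}' >/dev/null
python3 -m inch '{"translation":[[0,0,0],[0,0,0],[0,0,0],[0,0,0],[0,0,0]],"rotation":[[-0.275,0.063,0.9],[-0.275,0.063,0.9],[-0.275,0.063,0.9],[-0.275,0.063,0.9],[-0.275,0.063,0.9]],"hand":[1,1,1,1,1]}' >/dev/null
python3 -m inch '{"translation":[[0,0,0],[0,0,0],[0,0,0],[0,0,0],[0,0,0]],"rotation":[[-0.275,0.063,0.9],[-0.275,0.063,0.9],[-0.275,0.063,0.9],[-0.275,0.063,0.9],[-0.275,0.063,0.9]],"hand":[1,1,1,1,1]}' >/dev/null
python3 -m inch '{"translation":[[0,0,0],[0,0,0],[0,0,0],[0,0,0]],"rotation":[[-0.275,0.063,0.9],[-0.275,0.063,0.9],[-0.275,0.063,0.9],[-0.275,0.063,0.9]],"hand":[1,1,1,1]}'
python3 log.py
python3 - <<'E'
from go import *
M=G(-60,40); t=np.array([.5,.269,.28])
a=go(t,M,12); chain([(t,M,12)])
E
```

```text
t: 14.7
eef_pos: [0.5049, -0.0291, 0.2805]
tcp_rot: [1.168, 2.011, -0.539]
wrist_force: [0.3, -0.1, -1.3]
grip_width: 0.0668
gripper_force: 90.8
14.7 [ 0.179 -0.045 -0.775  2.059  0.877  1.324 -0.399] [ 0.5049 -0.0291  0.2805] tool z [ 0.386 -0.664 -0.64 ] y [0.867 0.498 0.006]
rot/row [ 0.002  0.002 -0.005] end q [-0.37  0.47 -0.86  1.6   0.98  1.88 -0.78]
  rows 0 [0.56, 0.48, -0.67]
  rows 5 [0.56, 0.48, -0.66]
  rows 10 [0.56, 0.48, -0.66]
leg n 12 margin 0.2 q [-0.35  0.48 -0.89  1.6   0.99  1.89 -0.78]
```

```bash
python3 -m inch '{"translation":[[0.56,0.48,-0.66],[0.56,0.48,-0.66],[0.56,0.48,-0.66],[0.56,0.48,-0.66],[0.56,0.48,-0.66]],"rotation":[[0,0,0],[0,0,0],[0,0,0],[0,0,0],[0,0,0]],"hand":[1,1,1,1,1]}' >/dev/null
python3 -m inch '{"translation":[[0.56,0.48,-0.66],[0.56,0.48,-0.66],[0.56,0.48,-0.66],[0.56,0.48,-0.66],[0.56,0.48,-0.66]],"rotation":[[0,0,0],[0,0,0],[0,0,0],[0,0,0],[0,0,0]],"hand":[1,1,1,1,1]}' >/dev/null
python3 -m inch '{"translation":[[0.56,0.48,-0.66],[0.56,0.48,-0.66],[0,0,0]],"rotation":[[0,0,0],[0,0,0],[0,0,0]],"hand":[1,1,1]}'
python3 log.py
python3 - <<'E'
from go import *
d=cam("top"); e=lambda im:cv2.resize(im,(400,400),interpolation=cv2.INTER_CUBIC)
g=lambda im:(255*(im/255.)**.5).astype(np.uint8)
save("p2",np.hstack([e(g(d["color"][172:282,250:360])),e(g(d["color"][195:275,150:230]))]))
M=G(-60,40); x=arm.state()["eef_pos"]; 
chain([(np.array([.499,.273,.050]),M,10)]); go(np.array([.499,.273,.050]),M,10)
E
```

```text
t: 16.0
eef_pos: [0.4994, 0.2708, 0.2776]
tcp_rot: [1.161, 2.017, -0.541]
wrist_force: [-0.3, -0.6, -1.6]
grip_width: 0.0668
gripper_force: 90.9
16.0 [-0.339  0.494 -0.913  1.597  1.008  1.896 -0.796] [0.4994 0.2708 0.2776] tool z [ 0.386 -0.663 -0.642] y [0.865 0.503 0.001]
leg n 10 margin 0.22 q [-0.42  0.78 -0.81  1.73  1.13  1.7  -1.11]
rot/row [0.002 0.002 0.   ] end q [-0.41  0.75 -0.82  1.73  1.11  1.72 -1.08]
  rows 0 [0.71, 0.0, 0.57]
  rows 5 [0.71, 0.0, 0.57]
```

View pics/p2.png

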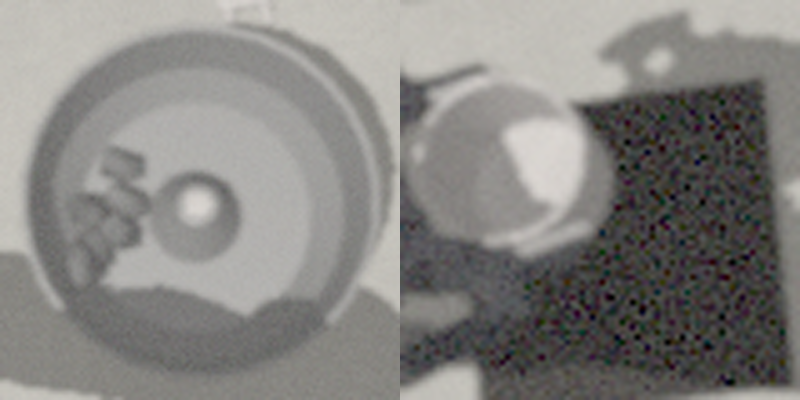

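Left: six nuts lie in the bowl in a cluster around (85–140, 160–275). Right: the cup is empty, and its mouth (510,160) shows only the bare floor. Setting it down on the mat.

```bash
python3 -m inch '{"translation":[[0.71,0,0.57],[0.71,0,0.57],[0.71,0,0.57],[0.71,0,0.57],[0.71,0,0.57]],"rotation":[[0,0,0],[0,0,0],[0,0,0],[0,0,0],[0,0,0]],"hand":[1,1,1,1,1]}' >/dev/null
python3 -m inch '{"translation":[[0.71,0,0.57],[0.71,0,0.57],[0.71,0,0.57],[0.71,0,0.57],[0.5,0,0.4]],"rotation":[[0,0,0],[0,0,0],[0,0,0],[0,0,0],[0,0,0]],"hand":[1,1,1,1,1]}'
python3 -m inch '{"translation":[[0.05,0,0.04],[0,0,0]],"rotation":[[0,0,0],[0,0,0]],"hand":[1,1]}'; python3 log.py
```

```text
t: 17.05
eef_pos: [0.4987, 0.2702, 0.0566]
tcp_rot: [1.165, 2.013, -0.544]
wrist_force: [-0.6, 0.1, -1.3]
grip_width: 0.0667
gripper_force: 90.9
t: 17.25
eef_pos: [0.4987, 0.2714, 0.0565]
tcp_rot: [1.164, 2.013, -0.543]
wrist_force: [-0.3, -0.2, -1.3]
grip_width: 0.0667
gripper_force: 90.9
17.25 [-0.418  0.772 -0.812  1.735  1.122  1.71  -1.106] [0.4987 0.2714 0.0565] tool z [ 0.385 -0.665 -0.64 ] y [0.866 0.5   0.002]
```

```bash
python3 -m inch '{"translation":[[0.12,0,0.1],[0.12,0,0.1],[0,0,0]],"rotation":[[0,0,0],[0,0,0],[0,0,0]],"hand":[1,1,1]}' | egrep 'eef|force'
python3 -m inch '{"translation":[[0.06,0,0.05],[0,0,0]],"rotation":[[0,0,0],[0,0,0]],"hand":[1,1]}'| egrep 'eef|wrist'
python3 -m inch '{"translation":[[0.04,0,0.03],[0,0,0]],"rotation":[[0,0,0],[0,0,0]],"hand":[1,1]}'| egrep 'eef|wrist'
```

```text
eef_pos: [0.4986, 0.2718, 0.0484]
wrist_force: [-0.5, -0.7, -1.6]
gripper_force: 90.9
eef_pos: [0.4985, 0.2718, 0.0464]
wrist_force: [-0.5, 1.2, -1.2]
eef_pos: [0.4985, 0.2719, 0.0451]
wrist_force: [0.8, 0.1, -1.4]
```

```bash
python3 -m inch '{"translation":[[0.03,0,0.025],[0,0,0]],"rotation":[[0,0,0],[0,0,0]],"hand":[1,1]}'| egrep 'eef|wrist'
python3 -m inch '{"translation":[[0,0,0],[0,0,0],[0,0,0],[0,0,0],[0,0,0]],"rotation":[[0,0,0],[0,0,0],[0,0,0],[0,0,0],[0,0,0]],"hand":[0.5,0,0,0,0]}'
python3 - <<'E'
from go import *
c=cam("scene");Q=cloud(c).reshape(-1,3);S=Q[(Q[:,2]>.076)&(Q[:,2]<.1)&(np.hypot(Q[:,0]-.49,Q[:,1]-.285)<.05)]
print(cv2.minEnclosingCircle(S[:,:2].astype(np.float32)),S[:,2].max())
# button approach plan: fingers shut, tool z = into cover
n=np.array([-.435,0,.9]);n/=np.linalg.norm(n); btn=np.array([.4225,-.316,.0872])
M0=R.from_rotvec(arm.state()["tcp_rot"]).as_matrix(); x=arm.state()["eef_pos"]
def toolz(z,yaw):
    z=z/np.linalg.norm(z); y=np.array([np.sin(yaw),np.cos(yaw),0]); y=y-z*(y@z); y/=np.linalg.norm(y); return np.c_[np.cross(y,z),y,z]
for yaw in (0,.8,1.57,2.4,3.14,-.8,-1.57,-2.4):
  for z in (-n,np.array([0,0,-1.])):
    print("yaw",yaw,z.round(2)); Mb=toolz(z,yaw)
    w1=x-M0[:,2]*.14
    chain([(w1,M0,6),(np.array([.50,.30,.36]),M0,9),(np.array([.53,-.05,.40]),Mb,20),(btn-z*.06,Mb,20),(btn,Mb,3)])
E
```

```text
eef_pos: [0.4986, 0.2719, 0.0448]
wrist_force: [-2.7, -0.7, 4.8]
t: 18.65
eef_pos: [0.4986, 0.2718, 0.044]
tcp_rot: [1.164, 2.014, -0.542]
wrist_force: [-0.3, -0.7, 0.1]
grip_width: 0.0854
gripper_force: 0.0
((0.4871864914894104, 0.290630042552948), 0.048350293189287186) 0.09947361564454926
yaw 0 [ 0.44 -0.   -0.9 ]
leg n 6 margin 0.2 q [-0.57  0.76 -0.86  1.57  1.03  1.89 -1.09]
leg n 9 margin 0.07 q [-0.4   0.48 -0.91  1.43  1.03  2.02 -0.69]
leg n 20 margin 0.07 q [ 0.02 -0.27 -0.01  1.82 -0.01  1.14  1.59]
leg n 20 margin 0.05 q [ 0.08 -0.14  0.7   2.22 -0.33  0.73  2.58]
   unreached 2 0.016
leg n 3 margin 0.03 q [-0.6  -0.1   1.36  2.27 -0.37  0.59  2.62]
yaw 0 [ 0.  0. -1.]
leg n 6 margin 0.2 q [-0.57  0.76 -0.86  1.57  1.03  1.89 -1.09]
leg n 9 margin 0.07 q [-0.4   0.48 -0.91  1.43  1.03  2.02 -0.69]
leg n 20 margin 0.13 q [ 0.46  0.09 -0.48  1.43  0.04  1.63  1.55]
leg n 20 margin 0.42 q [ 0.77  0.16 -0.24  1.86  0.04  1.13  2.09]
leg n 3 margin 0.48 q [ 0.77  0.23 -0.24  1.92  0.06  1.    2.08]
yaw 0.8 [ 0.44 -0.   -0.9 ]
leg n 6 margin 0.2 q [-0.57  0.76 -0.86  1.57  1.03
[... 5699 characters left out ...]
44 -0.   -0.9 ]
leg n 6 margin 0.2 q [-0.57  0.76 -0.86  1.57  1.03  1.89 -1.09]
leg n 9 margin 0.07 q [-0.4   0.48 -0.91  1.43  1.03  2.02 -0.69]
leg n 20 margin 0.08 q [ 0.44 -0.27 -0.32  1.81 -0.14  1.14 -2.13]
leg n 20 margin 0.08 q [ 0.56 -0.09  0.24  2.21 -0.45  0.75 -1.17]
leg n 3 margin 0.18 q [ 0.54  0.04  0.23  2.22 -0.56  0.62 -1.07]
yaw -2.4 [ 0.  0. -1.]
leg n 6 margin 0.2 q [-0.57  0.76 -0.86  1.57  1.03  1.89 -1.09]
leg n 9 margin 0.07 q [-0.4   0.48 -0.91  1.43  1.03  2.02 -0.69]
leg n 20 margin 0.03 q [ 0.3   0.07 -0.31  1.44  0.02  1.63 -2.32]
leg n 20 margin 0.36 q [ 0.62  0.15 -0.07  1.87  0.01  1.12 -1.76]
leg n 3 margin 0.47 q [ 0.62  0.22 -0.07  1.93  0.02  1.   -1.77]
```

```bash
python3 -m inch '{"translation":[[0,0,-0.5],[0,0,-0.95],[0,0,-0.95],[0,0,-0.95],[0,0,-0.95]],"rotation":[[0,0,0],[0,0,0],[0,0,0],[0,0,0],[0,0,0]],"hand":[0,0,0,0,0]}' >/dev/null
python3 -m inch '{"translation":[[0,0,-0.95],[0,0,-0.95]],"rotation":[[0,0,0],[0,0,0]],"hand":[0,0]}' 
python3 log.py
cat > btn.py <<'E'
from go import *
n=np.array([-.435,0,.9]);n/=np.linalg.norm(n); up=np.array([.9,0,.435]); btn=np.array([.4225,-.316,.0872]); piv=np.array([.488,-.278,.0933])
def toolz(z,yaw):
    z=z/np.linalg.norm(z); y=np.array([np.sin(yaw),np.cos(yaw),0]); y=y-z*(y@z); y/=np.linalg.norm(y); return np.c_[np.cross(y,z),y,z]
MB=toolz(-n,np.pi)
E
python3 - <<'E'
from btn import *
c=cam("scene");Q=cloud(c).reshape(-1,3);S=Q[(Q[:,2]>.076)&(Q[:,2]<.09)&(np.hypot(Q[:,0]-.495,Q[:,1]-.285)<.045)]
print("cup",cv2.minEnclosingCircle(S[:,:2].astype(np.float32)))
M0=R.from_rotvec(arm.state()["tcp_rot"]); rv=(M0.inv()*R.from_matrix(MB)).as_rotvec(); print(np.linalg.norm(rv))
x=arm.state()["eef_pos"]; w1=np.array([.50,.24,.37]); w2=np.array([.53,-.05,.40]); M1=(M0*R.from_rotvec(rv*.3)).as_matrix(); M2=(M0*R.from_rotvec(rv*.65)).as_matrix()
W=[(w1,M1,12),(w2,M2,12),(btn+n*.08,MB,18)]
chain(W); a=None
for w in W: a=go(*w,a,False)
E
```

```text
t: 19.4
eef_pos: [0.4378, 0.3761, 0.1446]
tcp_rot: [1.164, 2.014, -0.541]
wrist_force: [0.5, 0.8, -1.1]
grip_width: 0.0855
gripper_force: 0.0
19.4 [-0.59   0.758 -0.867  1.542  1.024  1.914 -1.088] [0.4378 0.3761 0.1446] tool z [ 0.386 -0.664 -0.641] y [0.866 0.5   0.003]
cup ((0.49047282338142395, 0.2866476774215698), 0.03598133847117424)
2.330222083586406
leg n 12 margin 0.18 q [-0.17  0.31 -0.89  1.46  0.75  1.84 -1.16]
leg n 12 margin 0.26 q [ 0.36 -0.12 -0.48  1.66  0.22  1.37 -1.01]
leg n 18 margin 0.13 q [ 0.63 -0.12  0.18  2.19 -0.43  0.79 -0.49]
rot/row [0.096 0.161 0.448] end q [-0.59  0.76 -0.87  1.54  1.02  1.92 -1.09]
  rows 0 [-0.89, 0.05, -0.12]
  rows 5 [-0.83, 0.27, -0.22]
  rows 10 [-0.75, 0.41, -0.28]
rot/row [0.113 0.188 0.522] end q [-0.59  0.76 -0.87  1.54  1.02  1.92 -1.09]
  rows 0 [-0.83, 0.3, 0.4]
  rows 5 [-0.74, 0.57, 0.28]
  rows 10 [-0.62, 0.73, 0.2]
rot/row [0.075 0.125 0.348] end q [-0.59  0.76 -0.87  1.54  1.02  1.92 -1.09]
  rows 0 [-0.65, 0.11, 0.54]
  rows 5 [-0.65, 0.27, 0.49]
  rows 10 [-0.61, 0.43, 0.42]
  rows 15 [-0.55, 0.54, 0.37]
```

```bash
python3 -m inch '{"translation":[[-0.89,0.05,-0.12],[-0.89,0.05,-0.12],[-0.89,0.05,-0.12],[-0.89,0.05,-0.12],[-0.89,0.05,-0.12]],"rotation":[[0.096,0.161,0.448],[0.096,0.161,0.448],[0.096,0.161,0.448],[0.096,0.161,0.448],[0.096,0.161,0.448]],"hand":[0,0,0,0,0]}' >/dev/null
python3 -m inch '{"translation":[[-0.83,0.27,-0.22],[-0.83,0.27,-0.22],[-0.83,0.27,-0.22],[-0.83,0.27,-0.22],[-0.83,0.27,-0.22]],"rotation":[[0.096,0.161,0.448],[0.096,0.161,0.448],[0.096,0.161,0.448],[0.096,0.161,0.448],[0.096,0.161,0.448]],"hand":[0,0,0,0,0]}' >/dev/null
python3 -m inch '{"translation":[[-0.75,0.41,-0.28],[-0.75,0.41,-0.28],[-0.83,0.3,0.4],[-0.83,0.3,0.4],[-0.83,0.3,0.4]],"rotation":[[0.096,0.161,0.448],[0.096,0.161,0.448],[0.113,0.188,0.522],[0.113,0.188,0.522],[0.113,0.188,0.522]],"hand":[1,1,1,1,1]}' >/dev/null;python3 log.py
python3 -m inch '{"translation":[[-0.83,0.3,0.4],[-0.83,0.3,0.4],[-0.74,0.57,0.28],[-0.74,0.57,0.28],[-0.74,0.57,0.28]],"rotation":[[0.113,0.188,0.522],[0.113,0.188,0.522],[0.113,0.188,0.522],[0.113,0.188,0.522],[0.113,0.188,0.522]],"hand":[1,1,1,1,1]}' >/dev/null
python3 -m inch '{"translation":[[-0.74,0.57,0.28],[-0.74,0.57,0.28],[-0.62,0.73,0.2],[-0.62,0.73,0.2]],"rotation":[[0.113,0.188,0.522],[0.113,0.188,0.522],[0.113,0.188,0.522],[0.113,0.188,0.522]],"hand":[1,1,1,1]}';python3 log.py
python3 - <<'E'
from btn import *
W=[(btn+n*.08,MB,18)]; chain(W)
go(*W[0])
E
```

```text
20.95 [ 0.027  0.165 -0.861  1.536  0.626  1.7   -1.16 ] [0.513  0.166  0.3768] tool z [ 0.225 -0.461 -0.858] y [ 0.899 -0.24   0.365]
t: 21.85
eef_pos: [0.5308, -0.0507, 0.3977]
tcp_rot: [2.641, 0.963, 0.22]
wrist_force: [1.2, -1.0, -0.2]
grip_width: -0.0004
gripper_force: 0.0
21.85 [ 0.416 -0.121 -0.531  1.664  0.219  1.359 -1.012] [ 0.5308 -0.0507  0.3977] tool z [ 0.25  -0.244 -0.937] y [ 0.599 -0.721  0.348]
leg n 18 margin 0.13 q [ 0.69 -0.11  0.13  2.19 -0.44  0.8  -0.48]
rot/row [0.077 0.125 0.347] end q [ 0.7  -0.11  0.12  2.19 -0.44  0.8  -0.48]
  rows 0 [-0.65, 0.11, 0.54]
  rows 5 [-0.65, 0.27, 0.48]
  rows 10 [-0.61, 0.43, 0.42]
  rows 15 [-0.55, 0.54, 0.37]
```

```bash
python3 -m inch '{"translation":[[-0.65,0.11,0.54],[-0.65,0.11,0.54],[-0.65,0.11,0.54],[-0.65,0.11,0.54],[-0.65,0.11,0.54]],"rotation":[[0.077,0.125,0.347],[0.077,0.125,0.347],[0.077,0.125,0.347],[0.077,0.125,0.347],[0.077,0.125,0.347]],"hand":[1,1,1,1,1]}' >/dev/null
python3 -m inch '{"translation":[[-0.65,0.27,0.48],[-0.65,0.27,0.48],[-0.65,0.27,0.48],[-0.65,0.27,0.48],[-0.65,0.27,0.48]],"rotation":[[0.077,0.125,0.347],[0.077,0.125,0.347],[0.077,0.125,0.347],[0.077,0.125,0.347],[0.077,0.125,0.347]],"hand":[1,1,1,1,1]}' >/dev/null
python3 -m inch '{"translation":[[-0.61,0.43,0.42],[-0.61,0.43,0.42],[-0.61,0.43,0.42],[-0.61,0.43,0.42],[-0.61,0.43,0.42]],"rotation":[[0.077,0.125,0.347],[0.077,0.125,0.347],[0.077,0.125,0.347],[0.077,0.125,0.347],[0.077,0.125,0.347]],"hand":[1,1,1,1,1]}' >/dev/null
python3 -m inch '{"translation":[[-0.55,0.54,0.37],[-0.55,0.54,0.37],[-0.55,0.54,0.37],[0,0,0]],"rotation":[[0.077,0.125,0.347],[0.077,0.125,0.347],[0.077,0.125,0.347],[0,0,0]],"hand":[1,1,1,1]}';python3 log.py
python3 - <<'E'
from btn import *
c=cam("wrist"); save("w3",c["color"]); C=cloud(c); 
D=C-btn; o=D@n; u=D@up; v=D[...,1]; m=(abs(u)<.02)&(abs(v)<.025)&(o>-.006)&(o<.012); print("button pts",m.sum(),C[m].mean(0) if m.any() else "")
go(btn+n*.004,MB,4)
E
```

```text
t: 23.75
eef_pos: [0.3867, -0.3158, 0.157]
tcp_rot: [-3.062, 0.004, -0.696]
wrist_force: [0.2, 0.2, -0.2]
grip_width: 0.0002
gripper_force: 0.0
23.75 [ 0.687 -0.112  0.134  2.193 -0.438  0.795 -0.484] [ 0.3867 -0.3158  0.157 ] tool z [ 0.432  0.001 -0.902] y [-0.002 -1.    -0.002]
button pts 613 [ 0.42133455 -0.31809922  0.08566664]
rot/row [-0.001  0.006 -0.001] end q [ 0.67 -0.01  0.12  2.21 -0.51  0.67 -0.42]
  rows 0 [0.01, 0.01, 0.75]
```

View pics/w3.png

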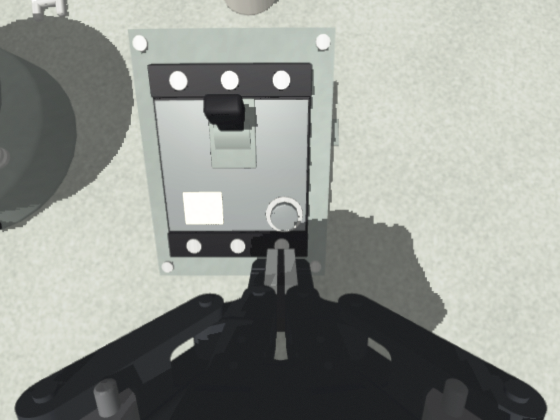

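The wrist view shows the lever up (225,110), the button (285,215), and the shut fingertips (281,245) lined up with it. Pressing in along the cover normal.

```bash
python3 -m inch '{"translation":[[0,0.03,0.75],[0,0.03,0.75],[0,0,0.75],[0,0,0.7]],"rotation":[[0,0,0],[0,0,0],[0,0,0],[0,0,0]],"hand":[1,1,1,1]}'|egrep 't:|eef|wrist'
python3 -m inch '{"translation":[[0,0,0.15],[0,0,0.1]],"rotation":[[0,0,0],[0,0,0]],"hand":[1,1]}'|egrep 't:|eef|wrist'
python3 -m inch '{"translation":[[0,0,0.1],[0,0,0.1]],"rotation":[[0,0,0],[0,0,0]],"hand":[1,1]}'|egrep 't:|eef|wrist'
```

```text
t: 24.2
eef_pos: [0.422, -0.3157, 0.0927]
tcp_rot: [3.062, 0.006, 0.7]
wrist_force: [-0.1, 0.4, 0.5]
t: 24.4
eef_pos: [0.4238, -0.316, 0.0871]
tcp_rot: [3.063, 0.005, 0.699]
wrist_force: [-0.7, -0.2, 1.5]
t: 24.6
eef_pos: [0.4257, -0.3168, 0.0831]
tcp_rot: [3.061, 0.002, 0.7]
wrist_force: [-0.7, 2.5, 2.2]
```

```bash
python3 -m inch '{"translation":[[0,0,0.12],[0,0,0]],"rotation":[[0,0,0],[0,0,0]],"hand":[1,1]}'|egrep 't:|eef|wrist'
python3 -m inch '{"translation":[[0,0,0.1],[0,0,0]],"rotation":[[0,0,0],[0,0,0]],"hand":[1,1]}'|egrep 't:|eef|wrist'
python3 - <<'E'
from btn import *
c=cam("top"); C=cloud(c)[225:262,405:440].reshape(-1,3); D=C-piv; o=D@n;u=D@up; m=(o>.035)&(o<.06)&(abs(D[:,1])<.014); print("lever up-slope pos",u[m].round(3), "n",m.sum())
E
```

```text
t: 24.8
eef_pos: [0.4269, -0.317, 0.0807]
tcp_rot: [3.062, 0.001, 0.701]
wrist_force: [-8.8, 6.2, 16.9]
t: 25.0
eef_pos: [0.4274, -0.3171, 0.0797]
tcp_rot: [-3.062, -0.001, -0.702]
wrist_force: [-26.6, 13.4, 42.5]
lever up-slope pos [-0.011 -0.012 -0.011 -0.012 -0.012 -0.012 -0.01  -0.01  -0.014 -0.013
 -0.011 -0.013 -0.013 -0.013 -0.012 -0.013 -0.013 -0.012 -0.015 -0.015
 -0.014 -0.015 -0.013 -0.013 -0.014 -0.014 -0.014 -0.013 -0.017 -0.015
 -0.014 -0.014 -0.016 -0.015 -0.017 -0.014 -0.015 -0.015 -0.016 -0.021
 -0.017 -0.017 -0.016 -0.016 -0.016 -0.018 -0.017 -0.017 -0.015 -0.018
 -0.023 -0.02  -0.019 -0.018 -0.018 -0.019 -0.02  -0.018 -0.019 -0.019
 -0.02  -0.023 -0.022 -0.022 -0.022 -0.022 -0.022 -0.022 -0.022 -0.023
 -0.022 -0.022 -0.027 -0.024 -0.026 -0.024 -0.024 -0.025 -0.025 -0.025
 -0.023 -0.025 -0.029 -0.027 -0.029 -0.028 -0.028 -0.029 -0.029 -0.029] n 90
```

The lever has dropped: its tip now sits about 20 mm down-slope of the pivot. The button is bottomed out, so I'll back off and move below the lever.

```bash
python3 -m inch '{"translation":[[0,0,-0.5],[0,0,-0.95],[0,0,-1],[0.2,-0.8,0],[0.2,-0.8,0]],"rotation":[[0,0,0],[0,0,0],[0,0,0],[0,0,0],[0,0,0]],"hand":[1,1,1,1,1]}'|egrep 't:|eef|wrist'
python3 -m inch '{"translation":[[0,0,0]],"rotation":[[0,0,0]],"hand":[1]}' >/dev/null
python3 - <<'E'
from btn import *
x=arm.state()["eef_pos"]; D=x-piv; print("up",D@up,"out",D@n,"y",x[1])
go(piv-up*.050+n*.034,MB,2)
E
```

```text
t: 25.55
eef_pos: [0.4101, -0.2775, 0.1379]
tcp_rot: [3.06, -0.002, 0.701]
wrist_force: [-0.3, 1.0, -0.5]
up -0.05061457062119886 out 0.073267459314719 y -0.27505629325998454
rot/row [0.    0.004 0.013] end q [ 0.63 -0.12  0.07  2.25 -0.43  0.71 -0.58]
  rows 0 [0.01, 0.06, 0.79]
```

```bash
python3 -m inch '{"translation":[[0,0.06,0.79],[0,0.06,0.79],[0,0,0]],"rotation":[[0,0,0],[0,0,0],[0,0,0]],"hand":[1,1,1]}'|egrep 't:|eef|wrist'
python3 -m inch '{"translation":[[0.35,0,0],[0.35,0,0],[0.35,0,0],[0.3,0,0],[0,0,0]],"rotation":[[0,0,0],[0,0,0],[0,0,0],[0,0,0],[0,0,0]],"hand":[1,1,1,1,1]}'|egrep 't:|eef|wrist'
python3 -m inch '{"translation":[[0.25,0,0],[0.25,0,0],[0,0,0]],"rotation":[[0,0,0],[0,0,0],[0,0,0]],"hand":[1,1,1]}'|egrep 't:|eef|wrist'
python3 - <<'E'
from btn import *
x=arm.state()["eef_pos"]; D=x-piv; print("up",D@up,"out",D@n,"y",x[1])
E
```

```text
t: 25.95
eef_pos: [0.4266, -0.2795, 0.0991]
tcp_rot: [-3.063, -0.001, -0.695]
wrist_force: [-0.6, 0.3, 0.2]
t: 26.45
eef_pos: [0.4591, -0.2799, 0.117]
tcp_rot: [3.061, 0.003, 0.701]
wrist_force: [0.0, -0.0, -0.4]
t: 26.75
eef_pos: [0.4682, -0.2798, 0.1206]
tcp_rot: [3.064, 0.001, 0.696]
wrist_force: [-4.9, 0.3, 2.8]
up -0.005913314048420009 out 0.0332157361966858 y -0.27978472355591766
```

Contact of about 5 N against the stop. Backing off and retreating, then checking.

```bash
python3 -m inch '{"translation":[[-0.8,0,0],[-0.8,0,0],[0,0,-1],[0,0,-1],[0,0,-1]],"rotation":[[0,0,0],[0,0,0],[0,0,0],[0,0,0],[0,0,0]],"hand":[1,1,1,1,1]}' >/dev/null
python3 -m inch '{"translation":[[-0.6,0,-1],[-0.6,0,-1],[0,0,-1],[0,0,0],[0,0,0]],"rotation":[[0,0,0],[0,0,0],[0,0,0],[0,0,0],[0,0,0]],"hand":[1,1,1,1,1]}'
python3 - <<'E'
from btn import *
c=cam("wrist"); C=cloud(c).reshape(-1,3); D=C-piv; o=D@n;u=D@up; m=(o>.046)&(o<.054)&(abs(D[:,1])<.014)&(abs(u)<.05); print("lever tip up-slope",np.median(u[m]).round(4),np.percentile(u[m],[2,98]).round(4),m.sum())
t=cam("top");s=cam("scene")
save("f",np.vstack([np.hstack([cv2.resize(c["color"],(400,300)),cv2.resize(s["color"],(400,300))]),cv2.resize(t["color"][110:320,100:480],(800,300))]))
Q=cloud(s).reshape(-1,3);S=Q[(Q[:,2]>.076)&(Q[:,2]<.09)&(np.hypot(Q[:,0]-.49,Q[:,1]-.287)<.045)]; print("cup",cv2.minEnclosingCircle(S[:,:2].astype(np.float32)))
E
```

```text
t: 27.75
eef_pos: [0.341, -0.28, 0.2264]
tcp_rot: [3.061, 0.001, 0.7]
wrist_force: [-0.1, 0.4, 0.2]
grip_width: -0.0003
gripper_force: 0.0
lever tip up-slope 0.0166 [0.0102 0.024 ] 454
cup ((0.4904802739620209, 0.2856396436691284), 0.03647186607122421)
```

View pics/f.png

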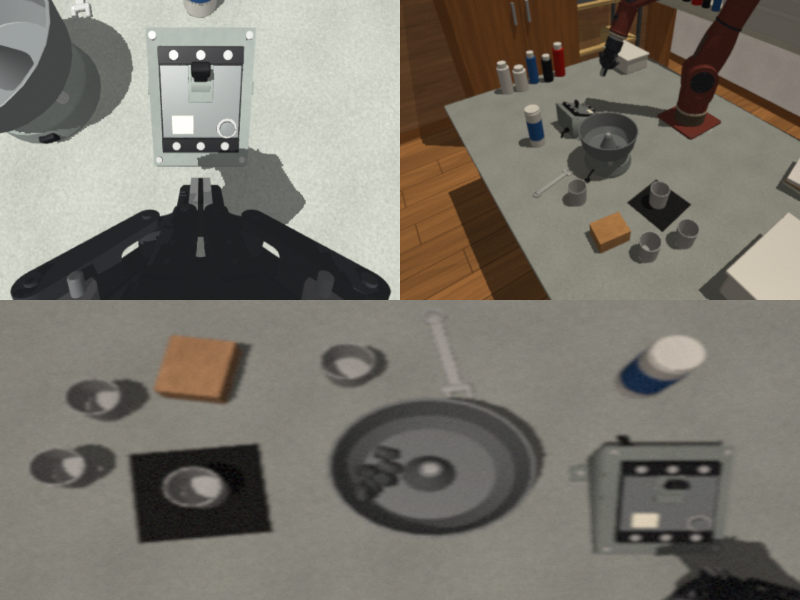

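The final pictures show the lever back up (wrist view (200,70)), the button released, the six nuts in the bowl, and the empty cup upright on the mat. The gripper touches nothing.

```bash
python3 -c "
from workcell import arm
print(arm.job_done())"
```

```text
the job is handed in; nothing more can be done
None
```

The job is handed in at about 28 s of the 64 s allowed; the hand-in returned no verdict. In the last pictures the six nuts lie in the tumbler's bowl, the empty cup stands upright on the mat, the breaker has been tripped by its button with the lever pushed back up, and the spray can, carton and wrench look untouched.

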